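# Rake the lost test tiles out from under the drying rack and file them in the carrier

### The arm

A 6-joint arm with a two-finger parallel gripper is mounted at the origin on the work surface; the furniture and walls round the work are solid. World frame = base frame: x ahead of the robot, y to its left, z up, the work surface at z = 0. Lengths are in mm, angles in rad, forces in N, time in s.
With the tool pointing down it reaches from about 350 to 975 mm from the base axis. Payload 7.1 kg.
Tool frame: the origin (TCP) lies on the front face of the gripper's body, between the roots of the fingers; the fingertips stand 80 mm ahead of it and the grasp point (between the pads) lies 61 mm ahead of it (env.tips_ahead is the distance from the TCP to the fingertips, in mm); z points along the fingers, y is the direction in which the jaws open and shut (so a half turn about z gives the same grasp; the last joint's range is limited). The gripper opens to 88 mm and grips with 3 to 60 N. Pads are 20 mm wide; open, the fingers measure 115 mm over their backs; the gripper's body (75 mm by 178 mm) begins 61 mm behind the grasp point.
Start: joints at [1.312, 0.423, 1.63, -0, 1.089, -0.019], TCP at [148.412, 607.107, 302.675] pointing down, gripper open.
Joint ranges: [-3, 3], [-0.9, 2.11], [0.09, 2.58], [-1.31, 4.45], [0.11, 2.69], [-2.54, 2.54]. Speed limits (rad/s): [2.39, 2.39, 3.01, 3.14, 3.14, 3.14].

### API

Orientations are given as a unit quaternion [x, y, z, w].
In Python, from station import env, set_gripper, viewer, workorder gives the robot as it stands. Calls block until the motion is done:
- env.reach(position, orientation): joint-space move of the TCP to a pose.
- env.move_l(position, rot=None, rate=150, f_stop=None): straight line of the TCP; rot=None keeps the orientation; rate is the mean speed in mm/s. With f_stop (N) it stops when the force on the tool has changed by that much, and returns True; else False.
- env.move_joints(angles): joint-space move.
- set_gripper(opening): finger opening in mm; the grip force is fixed at half the most; returns when the fingers have stopped.
- env.hold(seconds).
- env.ik(position, orientation): joint angles nearest the present ones, or None.
- env.read_state(): the state.
- viewer.camera(name): name is "scene" or "top"; returns the picture (400x640x3 uint8, blue, green, red); there is no depth.
- viewer.camera_params(name): a dict with "fx", "fy", "cx", "cy" (pixels), "dist" ([k1, k2, p1, p2, k3] as OpenCV has them; the pictures are not rectified), "pose" (4x4, takes a point from camera to world coordinates). Camera axes: x right, y up, looking along -z (the intrinsics and any distortion apply to the point x, -y, -z); pixel columns grow to the right and rows downward; lengths in mm; the calibration is good to about 2 mm. A picture is of the moment at which its call begins. camera_params takes no time and is no camera call.
A pose or a line that the arm cannot do raises env.IKError and nothing moves.
- workorder.sign_off(): hands the job in, once; it reports no verdict.
The state is a dict: "time_s": time; "qpos": joint angles; "dq": joint speeds; "tau": joint torques, N m; "tool_pos": TCP position; "orientation": TCP orientation; "force": force on the tool from outside, world axes, zero at the start; "wrist_torque": the same for the moment, N m; "width": finger opening in mm.
Only numpy, scipy, OpenCV 4.12 (cv2) and the standard library are available. Lean on these libraries where they do the work, as an engineer would, in place of code of your own. Each camera call takes 0.05 s, during which the arm holds its last target.

### The job

Some glaze test tiles have slipped under the low drying rack, and sometimes one more lies loose on the table: take the rake from the top of the rack, reach under with it and drag every tile there right out, clear of the rack's open front (rake only, no fingers under there). Put every tile, glazed face up, into the carrier, one to a well and lying flat on the well's floor, and lay the rake back flat on top of the rack, lengthwise and about in the middle. Leave the pigment jars and the water dropper alone.

Things in the scene. Friction and masses are not known exactly. Their poses are not given: they have to be found in the camera images.
- rack: low drying rack of five wooden slats (17 mm gaps) on four legs, fixed; 300 mm along its x, 140 mm along y, slat tops 67 mm and undersides 55 mm above the table. Legs 16 mm square, centred at x +-142, y +-60 mm, with a rail between the legs at each end. Open underneath at its front (-y side, the nearer to the carrier) and back (+y). Origin on the table under its centre, z up
- rake: flat hand rake, 180 g, lying on the slats, lip to the rack's -x. Wooden grip block 48 (x) x 24 (y) mm, top at 46 mm, on a steel foot plate 48 x 40 x 8 mm; from it an aluminium bar 22 mm wide runs along +x, its underside 15 mm above the foot plane, to a cross lip. Foot and lip stand on one plane; the bar passes over a 7 mm tile. Origin under the block's centre, x to the lip, z up; balances over the block
- rake_mid (a point): point on the rake's foot plane half-way to its lip, 110 mm along the rake's x from its origin. The cross lip is centred at 220 mm: 10 mm thick along x, 64 mm wide along y and 23 mm high from the foot plane
- carrier: grey plastic tile carrier, 166 mm along its x by 195 mm along its y, fixed to the table, with 2 x 3 shallow wells of 74 (x) by 57 (y) mm; floor 4 mm and rims and dividers (6 mm thick) 10 mm above the table. Origin on the table under its centre, z up
- tile_blue: dark blue glaze test tile, a flat slab 62 x 45 x 7 mm, 35 g, bare clay along one short edge; origin at the centre of its underside, x along the 62 mm side, y along the 45 mm side, z up out of the glazed face; lies face up at the start, may be absent
- tile_brown: brown glaze test tile, a flat slab 62 x 45 x 7 mm, 35 g, bare clay along one short edge; origin at the centre of its underside, x along the 62 mm side, y along the 45 mm side, z up out of the glazed face; lies face up at the start, may be absent
- tile_grey: pale grey glaze test tile, a flat slab 62 x 45 x 7 mm, 35 g, bare clay along one short edge; origin at the centre of its underside, x along the 62 mm side, y along the 45 mm side, z up out of the glazed face; lies face up at the start, may be absent
- tile_grey_2: second pale grey glaze test tile, a flat slab 62 x 45 x 7 mm, 35 g, bare clay along one short edge; origin at the centre of its underside, x along the 62 mm side, y along the 45 mm side, z up out of the glazed face; lies face up at the start, may be absent
- pot_ring: dark padded pot ring lying fixed on the table beside the carrier, about 95 mm across and 29 mm high; origin under its centre
- well_0 (a point): centre of the floor of well 0 (carrier x -40 mm, y -63 mm)
- well_1 (a point): centre of the floor of well 1 (carrier x -40 mm, y 0 mm)
- well_2 (a point): centre of the floor of well 2 (carrier x -40 mm, y 63 mm)
- well_3 (a point): centre of the floor of well 3 (carrier x +40 mm, y -63 mm)
- well_4 (a point): centre of the floor of well 4 (carrier x +40 mm, y 0 mm)
- well_5 (a point): centre of the floor of well 5 (carrier x +40 mm, y 63 mm)
- jar_cobalt: blue pigment jar, about 48 mm across and 60 mm high, standing behind the middle of the work; to be left alone; origin under its centre
- jar_ochre: ochre pigment jar, about 48 mm across and 60 mm high, standing behind the middle of the work; to be left alone; origin under its centre
- dropper: small pale green water dropper, 46 mm across, 38 mm high, standing beyond the carrier; to be left alone; origin under its centre
Not all that is in view belongs to the job. What is shaped like the tile_grey but orange or red is not meant. What is shaped like the tile_brown but yellow is not meant.

How it is judged:
By the outcome, as a careful person would: the job done as asked, in the order asked, and still so for the second after the job is handed in, with the robot touching nothing.
Of tile_blue, tile_brown, tile_grey, tile_grey_2 only 3 to 4 are there at a start; the rules pass over those that are not, and their reading is None.
At some moment in a run one of tile_blue, tile_brown, tile_grey, tile_grey_2 may be knocked a few centimetres aside while the robot is not near it.
Once in a run the grip may slacken for a moment while it holds something.
It also fails if it takes over 210 s, if anything falls off the work surface, if the arm or the gripper's body presses on something with over 40 N, if the wrist force passes 120 N, or if a joint passes its speed limit or range.

## Working session

There is one attempt and no reset: what is moved stays moved. The work goes in short steps, each a Python script; the robot and the scene stay as the last script left them, time stands still between calls to the robot, and variables do not carry over. Pictures are saved under pics/ and viewed, and the job is handed in when it is done.

```bash
ls -la; mkdir -p pics
python3 - <<'E'
from station import env, set_gripper, viewer, workorder
import cv2, numpy as np
np.set_printoptions(precision=3,suppress=True)
for n in ["scene","top"]:
    im=viewer.camera(n); cv2.imwrite(f"pics/{n}0.png",im)
    p=viewer.camera_params(n); print(n,p)
print(env.read_state()); print(env.tips_ahead)
E
```

```text
total 12
drwxr-xr-x  3 agent agent 4096 Dec  7 06:47 .
drwxr-xr-x 23 root  root  4096 Dec  7 06:46 ..
drwxr-xr-x  2 agent agent 4096 Dec  7 06:47 pics
scene {'fx': 490.75844046266195, 'fy': 490.75844046266195, 'cx': 314.79794329173484, 'cy': 193.03454397982264, 'dist': array([-0.126,  0.   ,  0.   ,  0.   ,  0.   ]), 'pose': array([[  -0.962,    0.198,   -0.186,  308.818],
       [  -0.271,   -0.733,    0.624,  985.635],
       [  -0.013,    0.651,    0.759, 1181.114],
       [   0.   ,    0.   ,    0.   ,    1.   ]])}
top {'fx': 373.59062776221947, 'fy': 373.59062776221947, 'cx': 322.1743699724033, 'cy': 196.15924893391605, 'dist': array([-0.03,  0.  ,  0.  ,  0.  ,  0.  ]), 'pose': array([[  -0.019,    0.975,   -0.22 ,  368.141],
       [  -1.   ,   -0.019,    0.002,   66.933],
       [  -0.002,    0.22 ,    0.975, 1009.827],
       [   0.   ,    0.   ,    0.   ,    1.   ]])}
{'time_s': 0.1, 'qpos': array([ 1.312,  0.424,  1.631, -0.   ,  1.089, -0.019]), 'dq': array([ 0.   , -0.002, -0.001,  0.001, -0.   , -0.001]), 'tau': array([ -0.001, -54.562, -27.432,   0.064,   0.019,  -0.   ]), 'tool_pos': array([148.332, 606.757, 301.988]), 'orientation': array([ 0.12 ,  0.993, -0.001, -0.   ]), 'force': array([-1.143,  0.003,  0.372]), 'wrist_torque': array([ 0.003,  0.029, -0.007]), 'width': 88.05052675154629}
80.0
```

View pics/scene0.png

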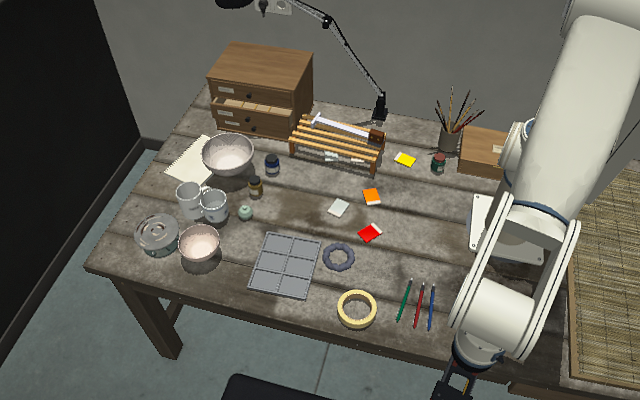

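View pics/top0.png

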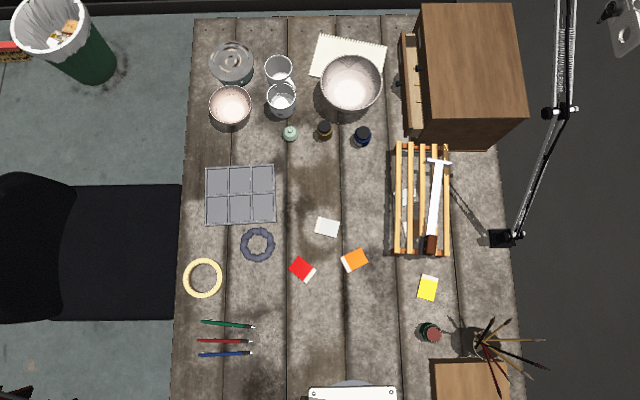

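```bash
cat > h.py <<'E'
import cv2, numpy as np
from station import env, set_gripper, viewer, workorder
from scipy.spatial.transform import Rotation as R
np.set_printoptions(precision=2,suppress=True)
P={n:viewer.camera_params(n) for n in("scene","top")}
def K(n):
    p=P[n]; return np.array([[p['fx'],0,p['cx']],[0,p['fy'],p['cy']],[0,0,1.]])
def ray(n,uv):
    p=P[n]; q=cv2.undistortPoints(np.array(uv,float).reshape(-1,1,2),K(n),np.array(p['dist'])).reshape(-1,2)
    d=np.c_[q[:,0],-q[:,1],-np.ones(len(q))]@p['pose'][:3,:3].T
    return p['pose'][:3,3],d
def onplane(n,uv,z):
    o,d=ray(n,uv); return o+d*((z-o[2])/d[:,2])[:,None]
def proj(n,X):
    p=P[n]; X=np.atleast_2d(X).astype(float); c=(X-p['pose'][:3,3])@p['pose'][:3,:3]
    c=c*[1,-1,-1]
    return cv2.projectPoints(c,np.zeros(3),np.zeros(3),K(n),np.array(p['dist']))[0].reshape(-1,2)
def crop(n,im,x0,y0,x1,y1,s,name):
    c=cv2.resize(im[y0:y1,x0:x1],None,fx=s,fy=s,interpolation=cv2.INTER_CUBIC); cv2.imwrite('pics/'+name,c)
def down(yaw): # tool z down, tool y (jaw) direction at yaw from world x
    y=np.array([np.cos(yaw),np.sin(yaw),0]);z=np.array([0,0,-1.]);x=np.cross(y,z)
    return R.from_matrix(np.c_[x,y,z]).as_quat()
E
python3 - <<'E'
import cv2
from h import *
t=cv2.imread('pics/top0.png'); s=cv2.imread('pics/scene0.png')
crop('top',t,380,130,470,270,4,'c_top.png')
crop('scene',s,280,100,400,180,6,'c_scene.png')
crop('top',t,190,150,370,290,4,'c_top2.png')
E
```

```text
(no output)
```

View pics/c_top.png

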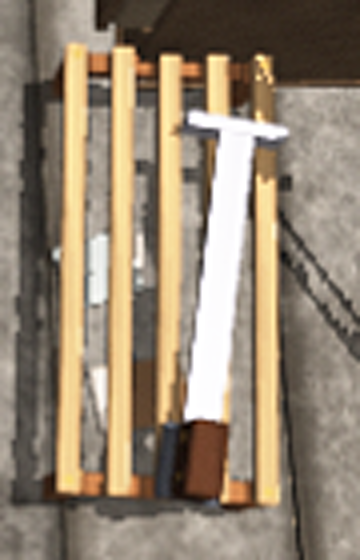

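View pics/c_scene.png

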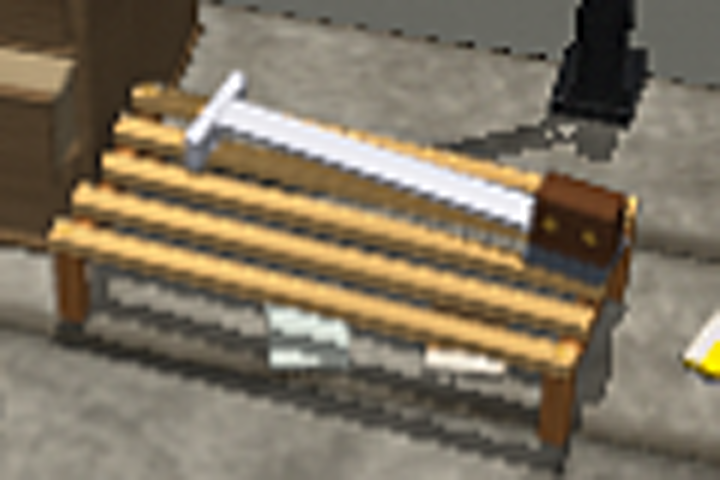

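View pics/c_top2.png

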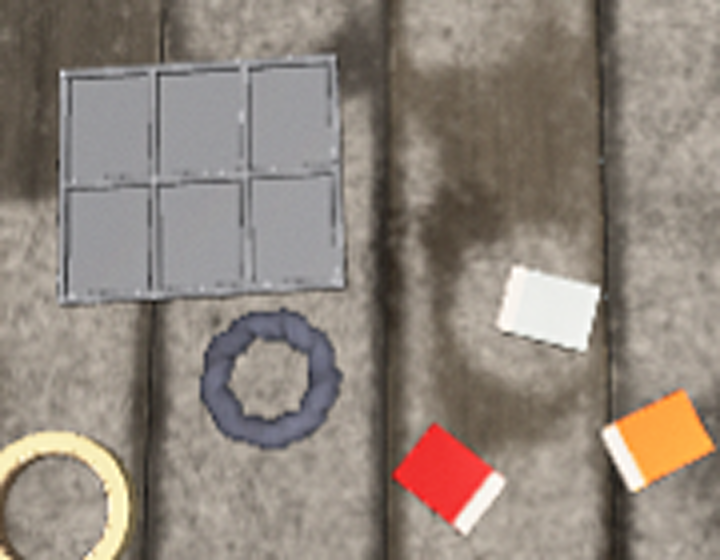

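Run:
```python
from h import *
t=cv2.imread('pics/top0.png'); hsv=cv2.cvtColor(t,cv2.COLOR_BGR2HSV)
m=cv2.inRange(hsv,(10,90,130),(25,255,255)); m[:, :380]=0; m[:,460:]=0; m[:135]=0; m[262:]=0
n,l,st,c=cv2.connectedComponentsWithStats(m)
for i in range(1,n):
    if st[i,4]<60: continue
    ys,xs=np.where(l==i); r=cv2.minAreaRect(np.c_[xs,ys].astype(np.float32)); b=cv2.boxPoints(r)
    # axis end-points
    b=np.array(b); w=onplane('top',b,67); print(st[i],r); print(w[:,:2])
# carrier
m=cv2.inRange(hsv,(90,5,95),(125,60,190)); 
m[:, :195]=0; m[:,285:]=0; m[:155]=0; m[235:]=0
k=cv2.morphologyEx(m,cv2.MORPH_OPEN,np.ones((3,3)))
cs=max(cv2.findContours(k,0,2)[0],key=cv2.contourArea); r=cv2.minAreaRect(cs); b=cv2.boxPoints(r)
print('carrier',r); print(onplane('top',b,10))
def tile(n,mask,z=7):
    cs=max(cv2.findContours(mask,0,1)[0],key=cv2.contourArea); r=cv2.minAreaRect(cs); b=cv2.boxPoints(r); return onplane(n,b,z),r
m=cv2.inRange(hsv,(0,0,200),(180,45,255)); m[:, :310]=0; m[:,345:]=0; m[:210]=0; m[240:]=0
w,r=tile('top',m); print('loose',w,r,w.mean(0),np.linalg.norm(w[1]-w[0]),np.linalg.norm(w[2]-w[1]))
```

```text
[394 141  13 113 644] ((399.92706298828125, 197.00900268554688), (11.17423152923584, 112.01415252685547), 0.5562523007392883)
[[ 431.91 -111.66]
 [ 729.13 -132.73]
 [ 728.29 -162.72]
 [ 431.06 -139.69]]
[407 141  11 113 596] ((411.26092529296875, 197.0419158935547), (9.140265464782715, 112.08726501464844), 1.3639276027679443)
[[ 431.31 -140.68]
 [ 728.64 -168.05]
 [ 727.6  -192.58]
 [ 430.29 -163.6 ]]
[419 143  11  93 456] ((423.8575134277344, 189.05014038085938), (9.058692932128906, 92.0345230102539), 0.8550974726676941)
[[ 475.69 -177.38]
 [ 722.22 -199.84]
 [ 721.42 -224.17]
 [ 474.88 -200.38]]
[432 143   6  15  61] ((434.5, 150.0), (14.0, 5.0), 90.0)
[[ 721.58 -232.07]
 [ 721.36 -245.54]
 [ 681.97 -242.04]
 [ 682.2  -228.7 ]]
[444 144   5  16  63] ((446.0, 151.5), (15.0, 4.0), 90.0)
[[ 718.2  -264.15]
 [ 718.03 -274.93]
 [ 675.89 -270.9 ]
 [ 676.08 -260.22]]
[444 167   6  90 495] ((446.5, 211.5), (89.0, 5.0), 90.0)
[[ 653.94 -258.17]
 [ 653.71 -271.46]
 [ 421.41 -249.84]
 [ 421.69 -237.25]]
carrier ((258.0, 231.0), (6.0, 18.0), 90.0)
[[509.83 263.78  10.  ]
 [508.95 215.16  10.  ]
 [492.73 214.95  10.  ]
 [493.6  263.4   10.  ]]
loose [[497.32  90.44   7.  ]
 [541.46  78.8    7.  ]
 [524.94  18.44   7.  ]
 [481.1   30.61   7.  ]] ((326.558837890625, 226.26473999023438), (23.040882110595703, 16.734956741333008), 14.03624439239502) [511.21  54.57   7.  ] 45.65096427789922 62.576132840597495
```

Run:
```python
from h import *
for n,im in(('top','top0'),):
    t=cv2.imread(f'pics/{im}.png'); hsv=cv2.cvtColor(t,cv2.COLOR_BGR2HSV)
    m=cv2.inRange(hsv,(10,90,130),(25,255,255))
    for a,b in((391,406),(404,418)):
        pts=[]
        for y in range(145,250):
            xs=np.where(m[y,a:b])[0]
            if len(xs)>2: pts.append((a+xs.mean(),y))
        w=onplane(n,pts,67)
        p=np.polyfit(w[:,0],w[:,1],1); print(a,p, np.std(w[:,1]-np.polyval(p,w[:,0])))
    print(onplane(n,[(399.5,140.5),(399.5,253.5),(410.5,140.5),(410.5,253.5)],67))
    # carrier by gradients: mask on low sat gray vs brownish
    g=t[150:235,195:290]; hs=hsv[150:235,195:290]
    print(hs[::8,::8,1]); print(hs[::8,::8,2])
```

```text
391 [ -0.09 -80.48] 1.5020187195210695
404 [  -0.09 -112.59] 1.0156839778287878
[[ 730.19 -145.21   67.  ]
 [ 430.28 -125.89   67.  ]
 [ 729.68 -174.78   67.  ]
 [ 429.7  -153.5    67.  ]]
[[57 50 51 54 47 36 24 32 31 27 37 35]
 [57 49 54 53 56 41 32 32 26 28 49 40]
 [52 60 48 27 10  6  2  3  3  9 45 48]
 [54 56  5  2  3  6  3  5  3  6 41 41]
 [57 55  5  6  7  6  5  5  5  5 30 39]
 [52 52  7  3  4  6  5  5  3  2 20 37]
 [52 50  6  6  4  3  8  3  6  8 17 36]
 [26 34  6  7  7  5  5  5  6  6  0 36]
 [29 30  5  2  5  5  5  4  6  5  3 40]
 [30 29  3  5  6  7  6  8  0 14 30 47]
 [26 30 32 27 50 30 42 35 37 25 30 38]]
[[ 90  91  95  94 113 127 182 151 164 169 131 131]
 [ 81  99  90  96  96  99 151 142 174 163  98 103]
 [ 88  89 100 114 132 168 150 175  97 117  79  85]
 [ 95  95 157 155 146 159 158 156 158 159 113  99]
 [ 85  92 155 157 108 158 159 160 159 159 103  97]
 [ 78  94 156 154 143 161 158 158 159 154 117 109]
 [ 88 112 160 157 130 159 158 151 160 164 117  84]
 [167 157 157 155 104 158 159 155 162 161 159  99]
 [173 179 157 154  98 156 161 172 162 161 154  96]
 [170 176 157 153 118 155 167 154 151 109 103  81]
 [177 172 185 168  77 178 104 108 118 155 172 101]]
```

Run:
```python
from h import *
t=cv2.imread('pics/top0.png'); hsv=cv2.cvtColor(t,cv2.COLOR_BGR2HSV)
m=cv2.inRange(hsv,(10,90,130),(25,255,255)); L=[]
for a,b in((391,406),(404,418)):
    pts=[]
    for y in range(145,250):
        xs=np.where(m[y,a:b])[0]
        if len(xs)>2: pts.append((a+xs.mean(),y))
    w=onplane('top',pts,67); p=np.polyfit(w[:,0],w[:,1],1); L.append(p)
s=np.mean([p[0] for p in L]); th=np.arctan(s)
ex=np.array([np.cos(th),np.sin(th)]); n=np.array([np.sin(th),-np.cos(th)]) # n to back (-y)
f0=np.array([580,np.polyval(L[0],580)]); f1=np.array([580,np.polyval(L[1],580)])
print('th',th,'pitch',(f1-f0)@n)
c=(f0+n*62.8+f1+n*31.4)/2
# center along ex from ends
ends=onplane('top',[(399.5,140.5),(399.5,253.5),(410.5,140.5),(410.5,253.5)],67)[:,:2]
al=ends@ex; print(al, al.mean()-c@ex)
c=c+ex*(al.mean()-c@ex); print('rack c',c)
# corners projected to check
def rk(x,y,z): # rack coords -> world
    return np.r_[c-ex*x+n*y,z]
C=[rk(x,y,67) for x in(-150,150) for y in(-70,70)]
print(proj('top',C)); print(proj('scene',C))
np.savez('rack.npz',c=c,ex=ex,n=n,th=th)
# overlay
S=cv2.imread('pics/scene0.png')
for im,nm,o,(x0,y0,x1,y1) in((t,'top',0,(380,130,470,270)),(S,'scene',0,(280,100,400,180))):
    k=5; big=cv2.resize(im[y0:y1,x0:x1],None,fx=k,fy=k,interpolation=cv2.INTER_CUBIC)
    for z,col in((67,(0,0,255)),(0,(0,255,0))):
        q=np.array([rk(x,y,z) for x,y in((-150,-70),(150,-70),(150,70),(-150,70))])
        uv=((proj(nm,q)-[x0,y0]+.5)*k).astype(np.int32); cv2.polylines(big,[uv],True,col,1)
    cv2.imwrite(f'pics/ov_{nm}.png',big[:600])
# carrier
for nm,im in(('top',t),):
    h=cv2.cvtColor(im,cv2.COLOR_BGR2HSV); g=((h[...,1]<16)&(h[...,2]>90)).astype(np.uint8)*255
    g[:, :195]=0; g[:,285:]=0; g[:150]=0; g[235:]=0
    g=cv2.morphologyEx(g,cv2.MORPH_CLOSE,np.ones((5,5))); g=cv2.morphologyEx(g,cv2.MORPH_OPEN,np.ones((5,5)))
    cs=max(cv2.findContours(g,0,1)[0],key=cv2.contourArea); r=cv2.minAreaRect(cs); b=cv2.boxPoints(r); w=onplane(nm,b,10)
    print(r,w,w.mean(0),np.linalg.norm(w[1]-w[0]),np.linalg.norm(w[2]-w[1]))
```

```text
th -0.08606058930415295 pitch 31.151675043984273
[739.97 439.5  742.   441.3 ] 0.24231443038786438
rack c [ 576.19 -193.52]
[[396.29 140.04]
 [448.4  143.43]
 [393.47 252.62]
 [449.23 256.27]]
[[288.04 138.41]
 [303.54 112.63]
 [375.31 160.52]
 [386.78 132.49]]
((238.86724853515625, 194.24310302734375), (58.8394660949707, 73.22635650634766), 86.633544921875) [[684.35 404.2   10.  ]
 [692.74 198.94  10.  ]
 [526.25 187.92  10.  ]
 [518.09 385.95  10.  ]] [605.36 294.25  10.  ] 205.43315836751972 166.8564212173199
```

View pics/ov_top.png

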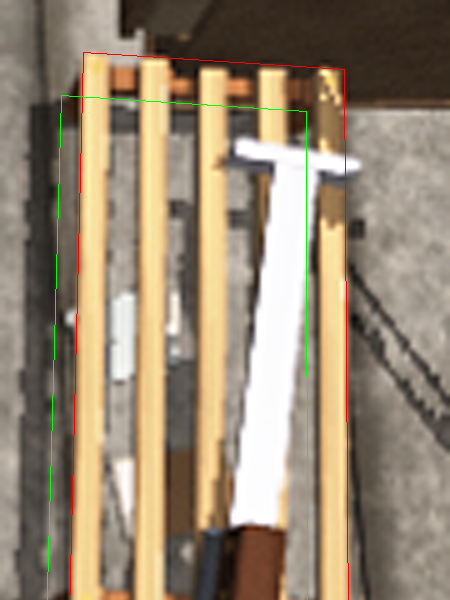

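View pics/ov_scene.png

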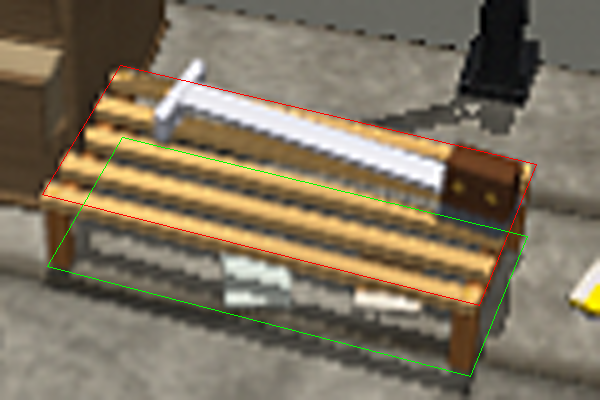

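Run:
```python
from h import *
t=cv2.imread('pics/top0.png');s=cv2.imread('pics/scene0.png')
c=(np.array([(60,71),(336,56),(345,288),(62,302)])+.5)/4-.5+[190,150]
w=onplane('top',c,10)[:,:2]; print(w,w.mean(0),[np.linalg.norm(w[i]-w[i-1]) for i in range(4)])
d=(w[1]-w[0])-(w[2]-w[3]); 
yv=(w[0]-w[1]+w[3]-w[2])/2; xv=(w[0]-w[3]+w[1]-w[2])/2; print(np.arctan2(yv[1],yv[0])-np.pi/2, np.arctan2(xv[1],xv[0]))
a=((np.arctan2(yv[1],yv[0])-np.pi/2)+np.arctan2(xv[1],xv[0]))/2
C=w.mean(0); ex=np.array([np.cos(a),np.sin(a)]); ey=np.array([-ex[1],ex[0]])
def cw(x,y,z): return np.r_[C+ex*x+ey*y,z]
for im,nm,(x0,y0,x1,y1) in((t,'top',(195,155,290,235)),(s,'scene',(235,220,335,310))):
    k=6; big=cv2.resize(im[y0:y1,x0:x1],None,fx=k,fy=k,interpolation=cv2.INTER_CUBIC)
    def dr(q,col):
        uv=((proj(nm,np.array(q))-[x0,y0]+.5)*k).astype(np.int32); cv2.polylines(big,[uv],True,col,1)
    dr([cw(x,y,10) for x,y in((-83,-97.5),(83,-97.5),(83,97.5),(-83,97.5))],(0,0,255))
    for X in(-40,40):
        for Y in(-63,0,63): dr([cw(X+x*37,Y+y*28.5,4) for x,y in((-1,-1),(1,-1),(1,1),(-1,1))],(0,255,0))
    cv2.imwrite(f'pics/car_{nm}.png',big)
np.savez('car.npz',c=C,ex=ex,ey=ey,a=a); print(C,a)
```

```text
[[683.09 392.76]
 [690.1  199.1 ]
 [525.87 191.36]
 [519.77 383.09]] [604.71 291.58] [np.float64(163.5982523177287), np.float64(193.789266774177), np.float64(164.4162529729634), np.float64(191.83383534784548)]
0.03399247996539656 0.05308146513374287
[604.71 291.58] 0.043536972549569716
```

View pics/car_top.png

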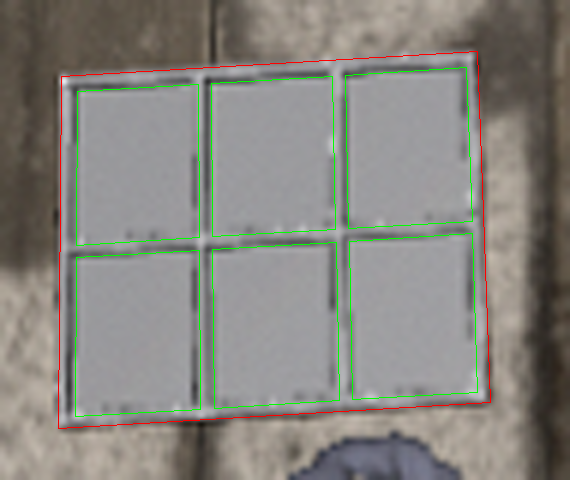

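View pics/car_scene.png

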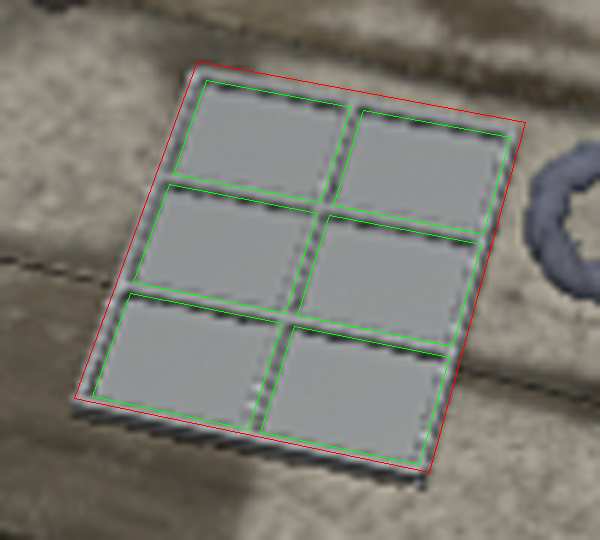

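```bash
cat > rake.py <<'E'
from h import *
def rake_pose(t,zp,box,show=False):
    """zp: foot plane height; axis from bar edge-mean, block top by brown"""
    x0,y0,x1,y1=box
    hsv=cv2.cvtColor(t,cv2.COLOR_BGR2HSV)
    br=np.zeros(t.shape[:2],np.uint8); br[y0:y1,x0:x1]=cv2.inRange(hsv,(0,90,30),(14,255,140))[y0:y1,x0:x1]
    return br
E
python3 - <<'E'
from h import *
t=cv2.imread('pics/top0.png'); hsv=cv2.cvtColor(t,cv2.COLOR_BGR2HSV)
w=cv2.inRange(hsv,(0,0,215),(180,40,255)); 
m=np.zeros_like(w); m[150:240,420:455]=w[150:240,420:455]
pts=[]
for y in range(168,233,1):
    xs=np.where(m[y])[0]
    if len(xs)>4: pts.append((xs.mean(),y))
W=onplane('top',pts,67+20); p=np.polyfit(W[:,0],W[:,1],1); print('bar',p,np.std(W[:,1]-np.polyval(p,W[:,0])),W[0],W[-1])
ys,xs=np.where(m[150:166]); print('lip px',xs.min(),xs.max(),ys.min()+150,ys.max()+150)
crop('top',t,415,145,460,262,5,'rk.png')
s=cv2.imread('pics/scene0.png'); crop('scene',s,300,105,390,160,8,'rks.png')
E
```

```text
bar [  -0.2  -108.45] 0.5297247209640971 [ 645.47 -235.45   87.  ] [ 480.25 -202.31   87.  ]
lip px 427 451 158 165
```

View pics/rk.png

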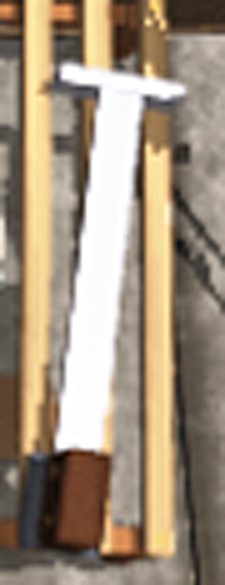

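View pics/rks.png

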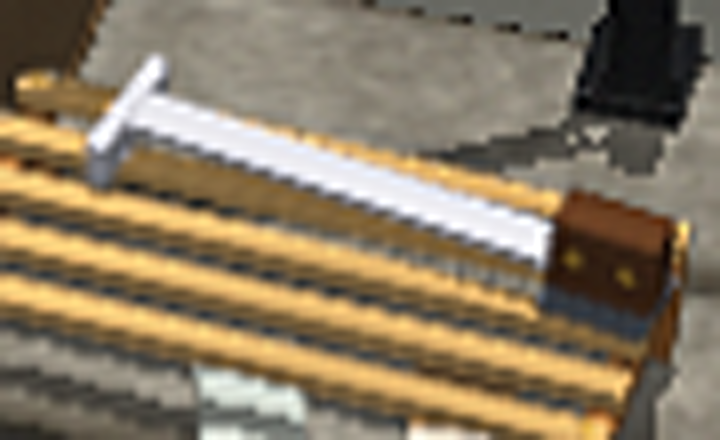

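Run:
```python
from h import *
rk=np.load('rack.npz')
lip=onplane('top',[((124+.5)/5-.5+415,(80+.5)/5-.5+145)],90)[0]; print('lip',lip)
a=np.arctan(-0.2006); d=np.array([np.cos(a),np.sin(a)])
print('bar slope',a,'axis y at lip', -108.45-.2006*lip[0])
o=lip[:2]-220*d; print('origin',o, 'axis y at origin',-108.45-0.2006*o[0])
# draw block outline
def rw(x,y,z): 
    n=np.array([-d[1],d[0]]); return np.r_[o+d*x+n*y,67+z]
for nm,(x0,y0,x1,y1) in(('top',(415,145,460,262)),('scene',(300,105,390,160))):
    im=cv2.imread(f'pics/{nm}0.png');k=5 if nm=='top' else 8
    big=cv2.resize(im[y0:y1,x0:x1],None,fx=k,fy=k,interpolation=cv2.INTER_CUBIC)
    def dr(q,col):
        uv=((proj(nm,np.array(q))-[x0,y0]+.5)*k).astype(np.int32); cv2.polylines(big,[uv],True,col,1)
    B=((-1,-1),(1,-1),(1,1),(-1,1))
    dr([rw(24*x,12*y,46) for x,y in B],(0,255,0)); dr([rw(24*x,20*y,8) for x,y in B],(0,255,255))
    dr([rw(220+5*x,32*y,23) for x,y in B],(0,0,255)); dr([rw(220+5*x,32*y,0) for x,y in B],(255,0,255))
    cv2.imwrite(f'pics/rkov_{nm}.png',big)
np.savez('rake.npz',o=o,a=a)
```

```text
lip [ 664.44 -239.88   90.  ]
bar slope -0.19797241630245097 axis y at lip -241.73634330586805
origin [ 448.74 -196.61] axis y at origin -198.46635681718993
```

View pics/rkov_top.png

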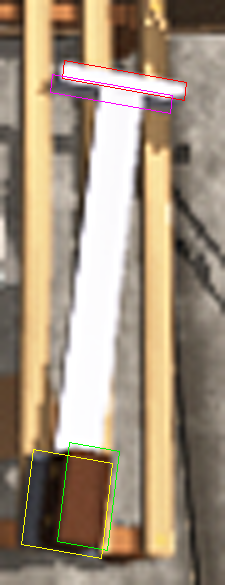

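View pics/rkov_scene.png

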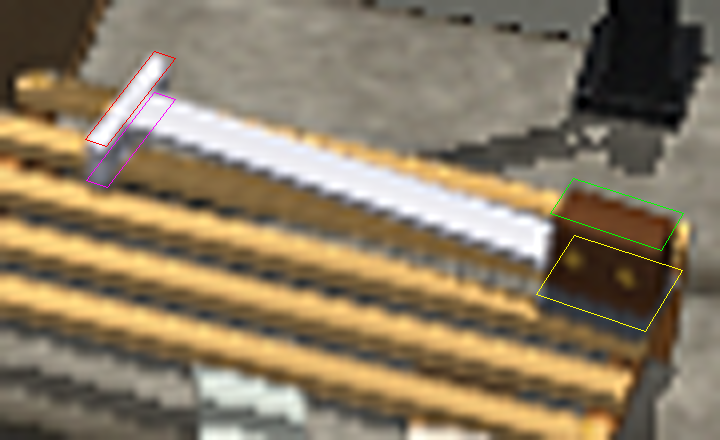

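Run:
```python
from h import *
o=np.array([447.,-196]); a=-0.198
for nm,pos,ya in (('grasp',(447,-196,159),a),('rot',(450,60,220),a),('rake1',(590,-20,94),-1.657),('rake2',(590,170,94),-1.657),('rk3',(600,40,94),-2.05),('rk4',(600,40,94),-1.2)):
    for s in(np.pi/2,-np.pi/2):
        q=env.ik(pos,down(ya+s)); print(nm,s,q)
```

```text
grasp 1.5707963267948966 [-0.44  0.46  2.02 -0.    0.67 -1.81]
grasp -1.5707963267948966 [-0.44  0.46  2.02 -0.    0.67  1.33]
rot 1.5707963267948966 [ 0.11  0.3   2.06 -0.    0.78 -1.27]
rot -1.5707963267948966 [ 0.11  0.3   2.06 -0.    0.78  1.88]
rake1 1.5707963267948966 [-0.05  0.67  1.8  -0.    0.67  0.03]
rake1 -1.5707963267948966 None
rake2 1.5707963267948966 [ 0.26  0.7   1.75 -0.    0.7   0.35]
rake2 -1.5707963267948966 None
rk3 1.5707963267948966 [ 0.05  0.68  1.78 -0.    0.68  0.53]
rk3 -1.5707963267948966 None
rk4 1.5707963267948966 [ 0.05  0.68  1.78 -0.    0.68 -0.32]
rk4 -1.5707963267948966 None
```

Run:
```python
from h import *
Q=down(-0.198+np.pi/2)
env.reach((447,-196,300),Q)
env.move_l((447,-196,180),rate=120)
st=env.move_l((447,-196,161),rate=40,f_stop=8); print(st)
set_gripper(10); s=env.read_state(); print(s['width'],s['tool_pos'],s['force'],s['time_s'])
for n in("top","scene"):
    cv2.imwrite(f'pics/g1_{n}.png',viewer.camera(n))
```

```text
False
23.517849611542665 [ 447.02 -195.95  161.  ] [-0.05 -0.41  0.7 ] 5.8833
```

View pics/g1_scene.png

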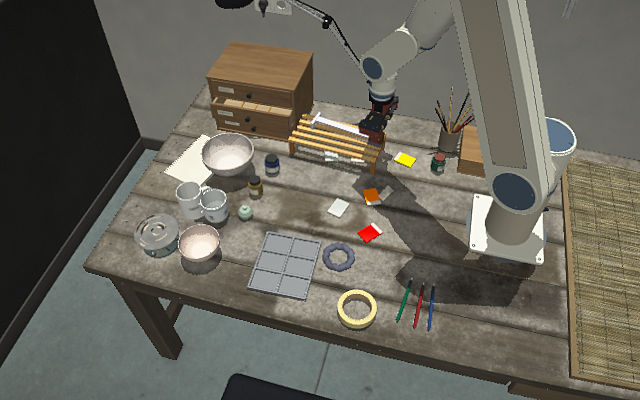

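Run:
```python
from h import *
env.move_l((447,-196,235),rate=100); print(env.read_state()['width'],env.read_state()['force'])
env.move_l((430,60,235),rate=200)
Q=down(-1.657+np.pi/2)
env.move_l((430,220,235),rot=Q,rate=150)
s=env.read_state(); print(s['width'],s['force'],s['wrist_torque'],s['time_s'])
for n in("top","scene"):
    im=viewer.camera(n); cv2.imwrite(f'pics/g2_{n}.png',im)
t=cv2.imread('pics/g2_top.png'); crop('top',t,385,130,460,265,4,'g2c.png')
t=cv2.imread('pics/g2_scene.png'); crop('top',t,280,100,400,180,6,'g2s.png')
```

```text
23.439937057031866 [ 0.17 -0.63 -2.37]
24.051194523181994 [ 0.31 -0.33 -1.41] [-0.04  0.08 -0.02] 9.9167
```

View pics/g2_top.png

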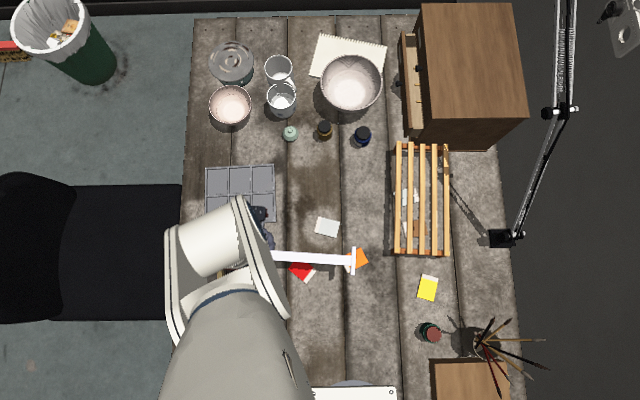

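View pics/g2c.png

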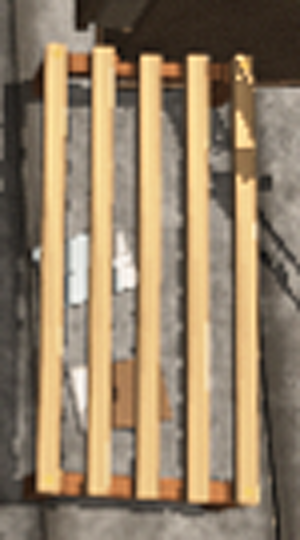

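View pics/g2s.png

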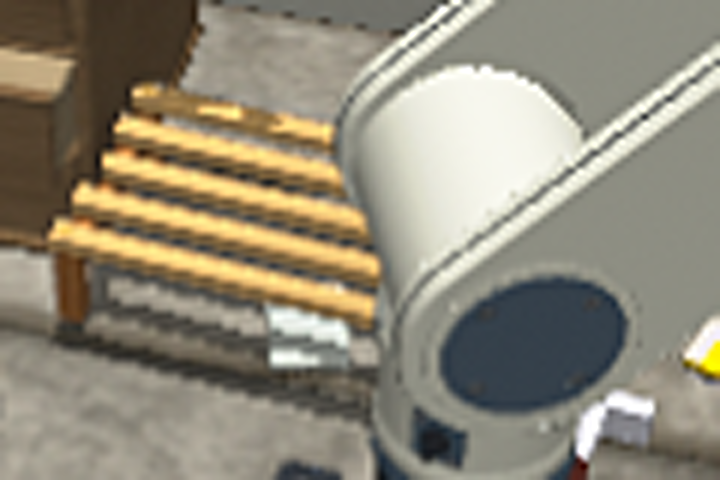

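Run:
```python
from h import *
rk=np.load('rack.npz')
C=np.array([(85,265),(121,393),(35,250),(137,260),(70,397),(171,393),(78,237),(78,302),(125,230),(125,288),(125,360),(125,428)])
w=onplane('top',(C+.5)/4-.5+[385,130],7); print(w[:,:2])
r=np.c_[-(w[:,:2]-rk['c'])@rk['ex'],(w[:,:2]-rk['c'])@rk['n']]; print('rack xy',r)
def tile(n,im,lo,hi,box,z=7):
    x0,y0,x1,y1=box; h=cv2.cvtColor(im,cv2.COLOR_BGR2HSV); m=np.zeros(im.shape[:2],np.uint8); m[y0:y1,x0:x1]=cv2.inRange(h,lo,hi)[y0:y1,x0:x1]
    cs=max(cv2.findContours(m,0,1)[0],key=cv2.contourArea); b=cv2.boxPoints(cv2.minAreaRect(cs)); return onplane(n,b,z)
t=cv2.imread('pics/top0.png')
for nm,lo,hi,box in(('orange',(8,150,150),(20,255,255),(335,240,375,280)),('red',(0,150,120),(6,255,255),(280,250,325,290)),('yellow',(22,120,150),(35,255,255),(410,265,445,310))):
    w=tile('top',t,lo,hi,box); print(nm,w[:,:2].mean(0),w[:,:2].min(0),w[:,:2].max(0))
```

```text
[[ 591.12 -165.74]
 [ 502.02 -184.15]
 [ 602.38 -131.89]
 [ 593.96 -201.94]
 [ 500.   -149.42]
 [ 501.33 -218.07]
 [ 611.05 -162.25]
 [ 565.25 -159.17]
 [ 615.42 -195.22]
 [ 574.41 -192.18]
 [ 524.49 -188.5 ]
 [ 478.3  -185.14]]
rack xy [[-12.48 -28.96]
 [ 74.71  -2.96]
 [-20.8  -63.66]
 [-18.42   6.86]
 [ 79.7  -37.39]
 [ 72.48  30.89]
 [-32.04 -34.15]
 [ 13.85 -33.28]
 [-39.22  -1.68]
 [  1.89  -1.19]
 [ 51.94  -0.55]
 [ 98.25   0.06]]
orange [423.26 -21.23] [392.62 -53.2 ] [454.09  10.89]
red [402.52 127.  ] [369.43  93.03] [435.85 160.92]
yellow [ 340.59 -204.16] [ 309.38 -234.9 ] [ 371.9  -173.65]
```

Run:
```python
from h import *
t=cv2.imread('pics/g2_top.png'); crop('top',t,265,235,385,290,6,'lip.png')
h=cv2.cvtColor(t,cv2.COLOR_BGR2HSV); m=cv2.inRange(h,(0,0,215),(180,40,255)); m[:,:345]=0;m[:,358:]=0;m[:240]=0;m[280:]=0
ys,xs=np.where(m); print(xs.min(),xs.max(),ys.min(),ys.max(),xs.mean(),ys.mean())
n=np.array([np.sin(-.086),-np.cos(-.086)]); print('expect',np.array([430,220])+220*n, proj('top',np.r_[np.array([430,220])+220*n,164]))
print(onplane('top',[(xs.mean(),ys.mean())],164))
t0=cv2.imread('pics/top0.png')
print('jars',onplane('top',[(362,137),(324,131),(290,134)],50), onplane('scene',[(272,165),(255,188)],50))
```

```text
345 355 247 274 350.66341463414636 261.14146341463413
expect [411.1    0.81] [[352.18 260.23]]
[[409.15   4.28 164.  ]]
jars [[748.73 -47.04  50.  ]
 [768.24  56.49  50.  ]
 [761.31 149.82  50.  ]] [[749.84 -22.18  50.  ]
 [768.56  84.23  50.  ]]
```

View pics/lip.png

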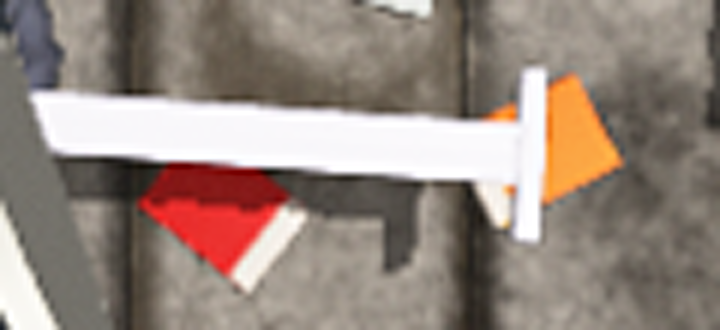

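```bash
cat > drag.py <<'E'
from h import *
def drag(tile,phi,half,pre,pull,snap,dz=0):
    ang=-np.pi/2-phi; d=np.array([np.cos(ang),np.sin(ang)]); Q=down(ang+np.pi/2)
    L=np.array(tile,float)+d*half; B=L-220*d
    p0=B-d*pre; pe=B-d*pull
    print('L',L,'B',B,'pre',p0,'end',pe)
    env.move_l((*p0,235),rot=Q,rate=200)
    env.move_l((*p0,109),rate=120)
    s=env.read_state(); f0=s['force'].copy(); print('w',s['width'])
    hit=env.move_l((*B,109),rate=120,f_stop=12)
    s=env.read_state(); print('in hit',hit,s['tool_pos'],s['force']-f0,s['width'])
    if hit: return
    st=env.move_l((*B,92),rate=30,f_stop=4); s=env.read_state(); print('down',st,s['tool_pos'],s['force']-f0,s['width'])
    z=s['tool_pos'][2]+(0.8 if st else 0)
    env.move_l((*B,z),rate=30)
    hit=env.move_l((*pe,z),rate=70,f_stop=20); s=env.read_state(); print('pulled hit',hit,s['tool_pos'],s['force']-f0,s['wrist_torque'],s['width'],s['time_s'])
    cv2.imwrite(f'pics/{snap}_top.png',viewer.camera('top')); cv2.imwrite(f'pics/{snap}_scene.png',viewer.camera('scene'))
E
python3 - <<'E'
from drag import *
drag((502,-184),np.radians(20),48,160,125,'d1')
E
```

```text
L [ 485.58 -229.11] B [560.83 -22.37] pre [615.55 127.98] end [603.58  95.09]
w 23.951007942025413
in hit False [561.09 -21.85 109.02] [0.5  0.26 0.56] 23.87509380798428
down True [560.71 -22.18  93.9 ] [0.72 1.22 6.37] 23.773708909536797
pulled hit False [603.47  94.81  94.66] [0.75 0.9  0.08] [ 0.04  0.1  -0.01] 23.712882727210197 16.5667
```

View pics/d1_top.png

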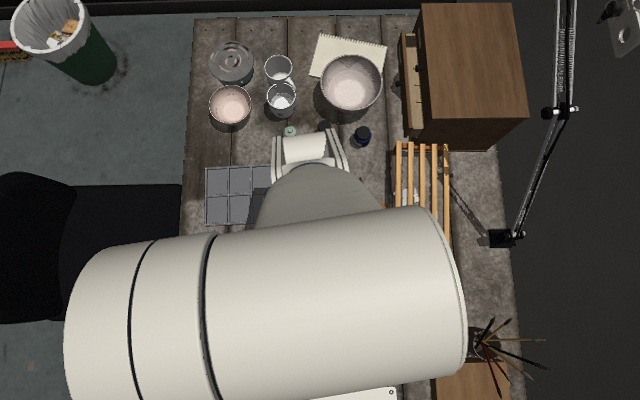

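View pics/d1_scene.png

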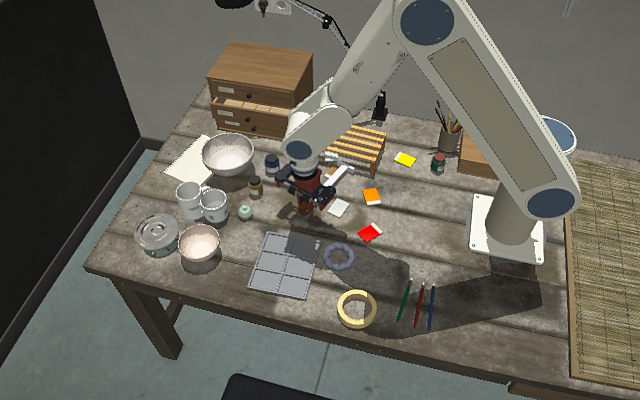

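Run:
```python
from h import *
s=env.read_state(); p=s['tool_pos']
env.move_l((p[0],p[1],150),rate=120)
env.move_l((430,220,235),rate=200)
print(env.read_state()['time_s'],env.read_state()['width'])
t=viewer.camera('top'); cv2.imwrite('pics/d1b_top.png',t); cv2.imwrite('pics/d1b_scene.png',viewer.camera('scene'))
crop('top',t,300,130,450,265,5,'d1bc.png')
```

```text
18.575 23.650659602933807
```

View pics/d1bc.png

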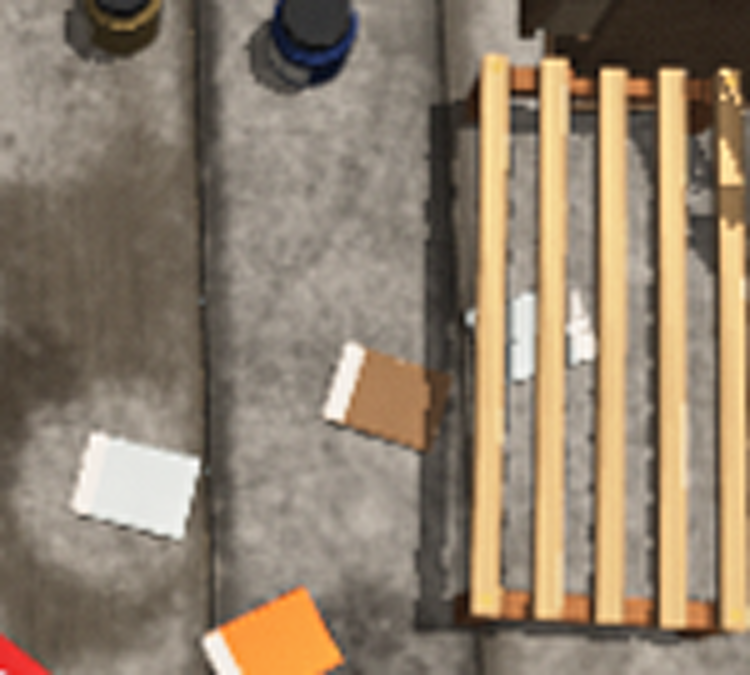

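Run:
```python
from h import *
rk=np.load('rack.npz')
C=np.array([(350,342),(450,372),(427,450),(325,418)])
w=onplane('top',(C+.5)/5-.5+[300,130],7)[:,:2]; print(w,w.mean(0)); print('rack y',(w-rk['c'])@rk['n'])
```

```text
[[ 587.05  -65.43]
 [ 569.17 -119.5 ]
 [ 526.23 -104.48]
 [ 544.93  -49.83]] [556.84 -84.81]
rack y [-128.55  -73.14  -84.41 -140.47]
```

Run:
```python
from drag import *
drag((557,-85),np.radians(8),47,75,52,'d2')
p=env.read_state()['tool_pos']; env.move_l((p[0],p[1],150),rate=120)
drag((592,-166),np.radians(20),49,165,134,'d3')
p=env.read_state()['tool_pos']; env.move_l((p[0],p[1],150),rate=120)
env.move_l((430,220,235),rate=200)
print(env.read_state()['time_s'],env.read_state()['width'])
t=viewer.camera('top'); cv2.imwrite('pics/d3b_top.png',t); cv2.imwrite('pics/d3b_scene.png',viewer.camera('scene'))
crop('top',t,300,130,450,265,5,'d3bc.png')
```

```text
L [ 550.46 -131.54] B [581.08  86.32] pre [591.51 160.59] end [588.31 137.81]
w 23.474102078578863
in hit False [581.35  86.4  109.19] [ 0.03 -0.11  0.12] 23.601277267362043
down True [581.28  86.89  94.56] [-0.11  0.31  6.21] 23.992087398881957
pulled hit False [588.17 137.71  95.31] [ 0.37  0.12 -0.02] [-0.07  0.05 -0.05] 24.273905548989116 23.2917
L [ 575.24 -212.04] B [650.49  -5.31] pre [706.92 149.74] end [696.32 120.61]
w 23.69442949396342
in hit False [650.75  -4.66 109.01] [-0.43  0.04 -1.69] 23.82476317024194
down True [650.38  -5.25  94.22] [ 0.25 -1.36  4.14] 24.053982346868974
pulled hit False [696.27 120.32  95.05] [ 0.16  0.02 -0.71] [-0.06  0.05 -0.04] 23.84072853286043 30.4167
32.7583 23.865386830577116
```

View pics/d3bc.png

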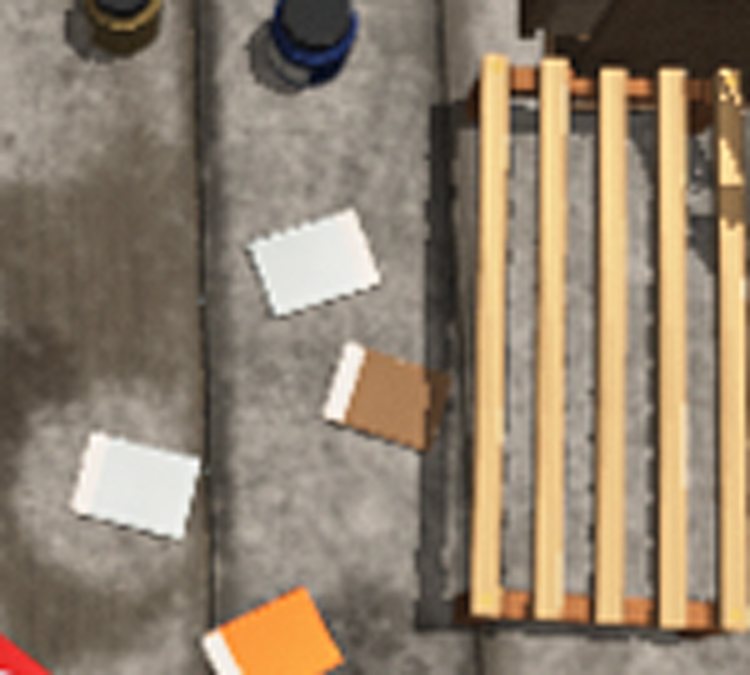

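View pics/d3b_scene.png

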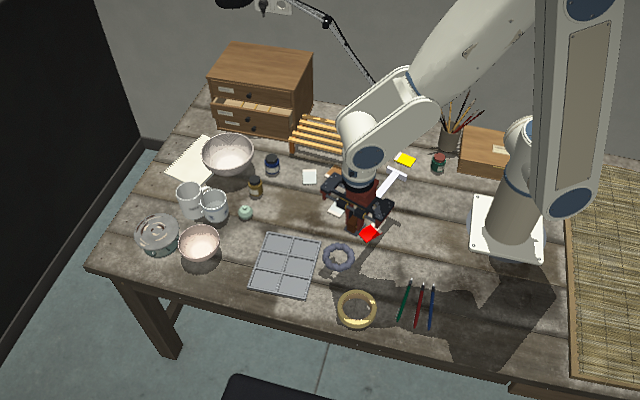

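Run:
```python
from h import *
rk=np.load('rack.npz')
C=np.array([(248,247),(353,210),(381,280),(280,316)])
w=onplane('top',(C+.5)/5-.5+[300,130],7)[:,:2]; print(w,w.mean(0),'rack y',(w-rk['c'])@rk['n']); print('along',w@[.342,.94], 'lip face',621*.342-86*.94+5)
ang=-np.pi/2-np.radians(20); d=np.array([np.cos(ang),np.sin(ang)]); nn=np.array([-d[1],d[0]])
t=cv2.imread('pics/d3b_top.png'); x0,y0,x1,y1=250,220,400,320;k=5
big=cv2.resize(t[y0:y1,x0:x1],None,fx=k,fy=k,interpolation=cv2.INTER_CUBIC)
o=np.array([430,220.])
def rw(x,y,z): return np.r_[o+d*x+nn*y,235-94+z]
B=((-1,-1),(1,-1),(1,1),(-1,1))
for q,col in(([rw(220+5*x,32*y,23) for x,y in B],(0,0,255)),([rw(220+5*x,32*y,0) for x,y in B],(255,0,255)),([rw(120+96*x,11*y,20) for x,y in B],(0,255,0))):
    uv=((proj('top',np.array(q))-[x0,y0]+.5)*k).astype(np.int32); cv2.polylines(big,[uv],True,col,1)
cv2.imwrite('pics/rk3.png',big)
im=cv2.imread('pics/d3b_scene.png'); x0,y0,x1,y1=320,140,420,250;k=5
big=cv2.resize(im[y0:y1,x0:x1],None,fx=k,fy=k,interpolation=cv2.INTER_CUBIC)
for q,col in(([rw(220+5*x,32*y,23) for x,y in B],(0,0,255)),([rw(220+5*x,32*y,0) for x,y in B],(255,0,255)),([rw(120+96*x,11*y,20) for x,y in B],(0,255,0))):
    uv=((proj('scene',np.array(q))-[x0,y0]+.5)*k).astype(np.int32); cv2.polylines(big,[uv],True,col,1)
cv2.imwrite('pics/rk3s.png',big)
```

```text
[[642.21 -11.22]
 [662.51 -70.65]
 [621.88 -84.27]
 [602.47 -27.5 ]] [632.27 -48.41] rack y [-187.3  -129.83 -112.78 -167.67]
along [209.09 160.16 133.47 180.2 ] lip face 136.54200000000003
```

View pics/rk3.png

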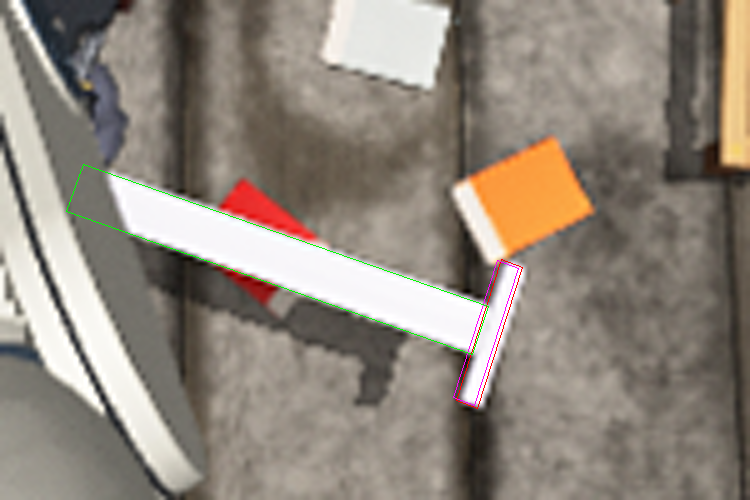

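View pics/rk3s.png

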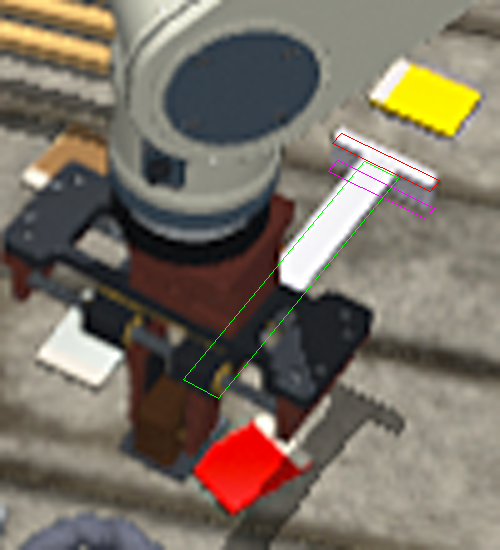

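```bash
sed -i "s/def drag(tile,phi,half,pre,pull,snap,dz=0)/def drag(tile,phi,half,pre,pull,snap,dz=0.8,fd=4)/; s/f_stop=4)/f_stop=fd)/; s/(0.8 if st else 0)/(dz if st else 0)/" drag.py
python3 - <<'E'
from drag import *
drag((557,-85),np.radians(5),49,75,42,'d4',dz=0.0,fd=15)
p=env.read_state()['tool_pos']; env.move_l((p[0],p[1],150),rate=120)
env.move_l((430,220,235),rate=200)
print(env.read_state()['time_s'],env.read_state()['width'])
t=viewer.camera('top'); cv2.imwrite('pics/d4b_top.png',t); cv2.imwrite('pics/d4b_scene.png',viewer.camera('scene'))
crop('top',t,300,130,450,265,5,'d4bc.png')
E
```

```text
L [ 552.73 -133.81] B [571.9   85.35] pre [578.44 160.06] end [575.56 127.19]
w 23.91361761773378
in hit False [572.15  85.47 109.2 ] [ 0.75 -1.24  0.11] 23.929345727972372
down True [572.35  86.35  98.38] [-0.37  1.35  6.12] 23.73534993145602
pulled hit False [575.37 127.32  98.28] [0.44 0.04 0.23] [ 0.    0.07 -0.02] 23.62007106509507 37.2083
39.0 23.83149691229793
```

View pics/d4bc.png

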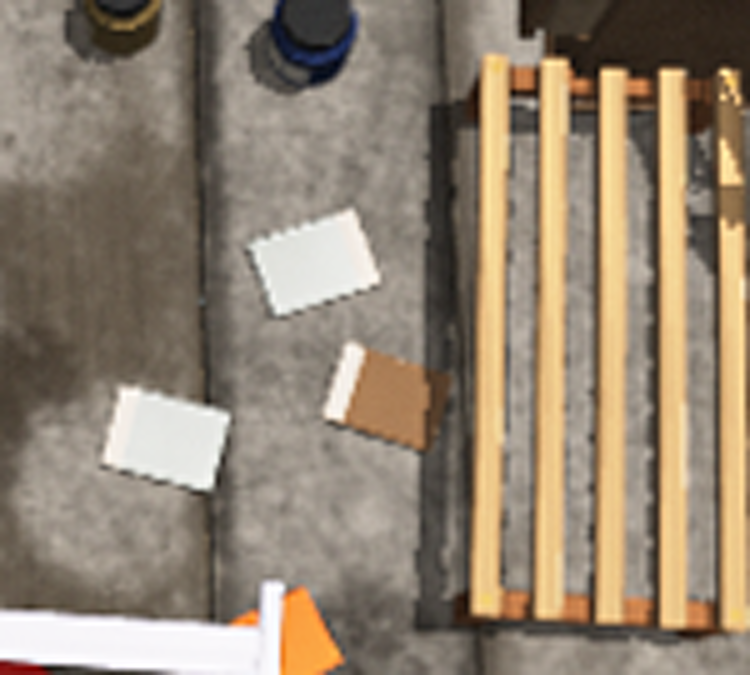

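```bash
cat > drag2.py <<'E'
from h import *
def drag2(tile,phi,half,pre,pull,snap,pitch=0.026,zin=114):
    ang=-np.pi/2-phi; d=np.array([np.cos(ang),np.sin(ang)])
    Rd=R.from_quat(down(ang+np.pi/2)); ax=np.cross([d[0],d[1],0],[0,0,-1.])
    Q=(R.from_rotvec(ax*pitch)*Rd).as_quat()
    L=np.array(tile,float)+d*half; B=L-220*d; p0=B-d*pre; pe=B+np.array(pull)
    print('L',L,'B',B,'pre',p0,'end',pe)
    env.move_l((*p0,235),rot=Q,rate=200)
    env.move_l((*p0,zin),rate=120)
    s=env.read_state(); f0=s['force'].copy(); print('w',s['width'])
    hit=env.move_l((*B,zin),rate=120,f_stop=12)
    s=env.read_state(); print('in hit',hit,s['tool_pos'],s['force']-f0,s['width'])
    if hit: return
    env.hold(0.2); f0=env.read_state()['force'].copy()
    st=env.move_l((*B,91),rate=25,f_stop=6); env.hold(0.2); s=env.read_state(); print('down',st,s['tool_pos'],s['force']-f0,s['wrist_torque'],s['width'])
    z=s['tool_pos'][2]
    env.move_l((*B,z-1),rate=25,f_stop=25); env.hold(0.2); s=env.read_state(); print('press',s['tool_pos'],s['force']-f0,s['wrist_torque'])
    cv2.imwrite(f'pics/{snap}_a.png',viewer.camera('scene'))
    hit=env.move_l((*pe,z-1),rate=60,f_stop=30); s=env.read_state(); print('pulled hit',hit,s['tool_pos'],s['force']-f0,s['wrist_torque'],s['width'],s['time_s'])
E
python3 - <<'E'
from drag2 import *
C=np.array([(125,387),(229,410),(212,490),(102,467)])
w=onplane('top',(C+.5)/5-.5+[300,130],7)[:,:2]; print(w)
drag2((557,-85),np.radians(20),46,70,(0,36),'d5')
p=env.read_state()['tool_pos']; env.move_l((p[0],p[1],150),rate=120)
env.move_l((430,220,235),rate=200)
print(env.read_state()['time_s'],env.read_state()['width'])
t=viewer.camera('top'); cv2.imwrite('pics/d5b_top.png',t); cv2.imwrite('pics/d5b_scene.png',viewer.camera('scene'))
crop('top',t,300,130,450,265,5,'d5bc.png')
E
```

```text
[[564.23  58.78]
 [550.37   2.33]
 [506.66  12.93]
 [520.33  72.12]]
L [ 541.27 -128.23] B [616.51  78.51] pre [640.45 144.28] end [616.51 114.51]
w 23.92244091086516
in hit False [616.89  78.45 114.25] [ 0.71  1.09 -0.63] 23.931154989044252
down True [616.28  78.39  93.39] [-0.34 -1.2   7.51] [-0.02  0.12  0.01] 23.775872576699676
press [616.44  78.41  93.37] [-4.32 -1.94 12.76] [-0.02  0.75  0.04]
pulled hit False [617.38 114.18  93.4 ] [-0.66 -3.78 10.13] [-0.45  0.17  0.01] 23.917316510539518 44.675
46.6167 23.711315239478452
```

View pics/d5bc.png

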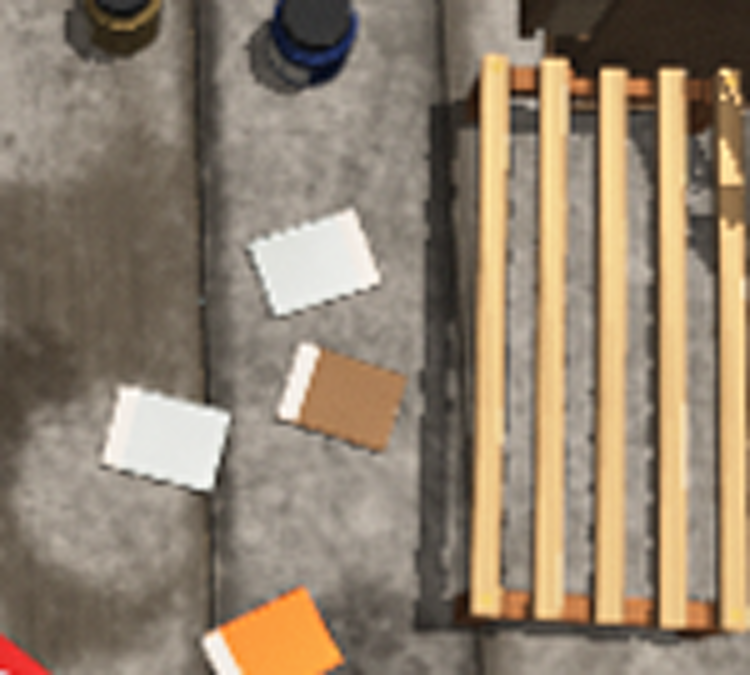

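View pics/d5_a.png

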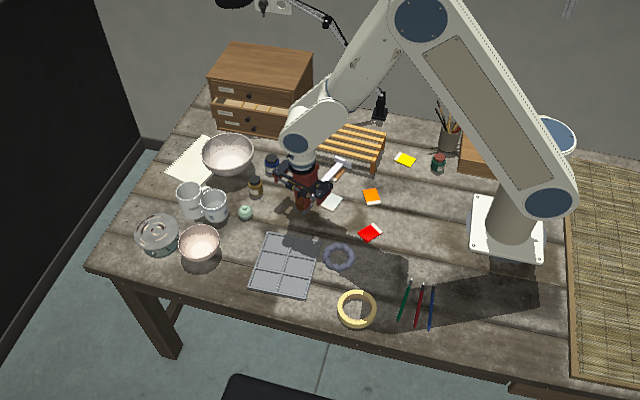

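Run:
```python
from h import *
Q=down(np.pi/2)
env.move_l((475,137,235),rot=Q,rate=150)
env.hold(.2)
cv2.imwrite('pics/l0.png',viewer.camera('scene'))
env.move_l((475,137,105),rate=120)
env.hold(.2)
st=env.move_l((475,137,92),rate=25,f_stop=5); s=env.read_state(); print(st,s['tool_pos'],s['force'],s['width'])
set_gripper(50)
env.move_l((475,137,180),rate=150)
env.reach((400,350,300),down(np.pi/2))
s=env.read_state(); print(s['tool_pos'],s['force'],s['time_s'])
cv2.imwrite('pics/l1_top.png',viewer.camera('top')); cv2.imwrite('pics/l1_scene.png',viewer.camera('scene'))
```

```text
True [475.11 137.    93.73] [ 0.73 -0.24  2.12] 23.814940457301333
[399.88 349.07 298.82] [ 1.17 -0.17  0.23] 53.2583
```

View pics/l1_top.png

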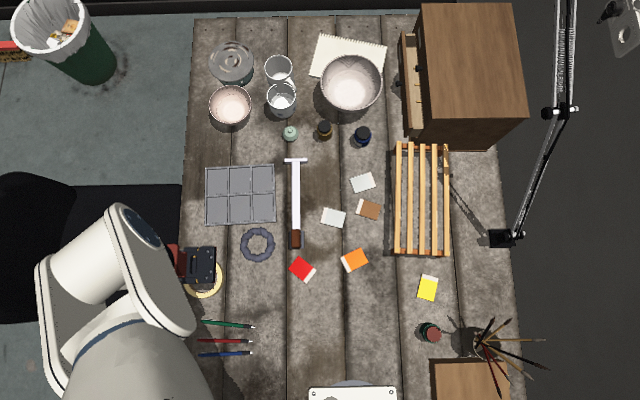

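View pics/l1_scene.png

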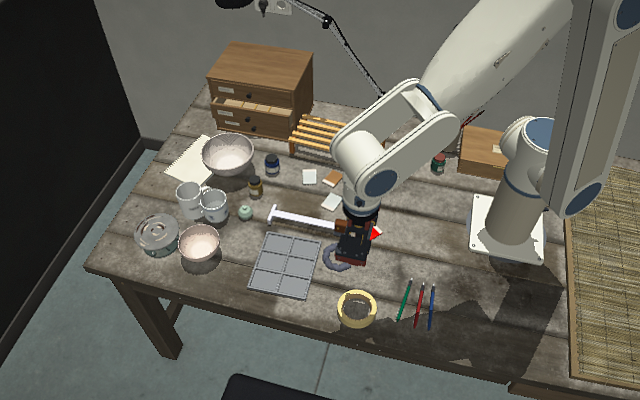

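```bash
cat > tiles.py <<'E'
from h import *
def find(t,z=7,box=(305,160,395,240)):
    h=cv2.cvtColor(t,cv2.COLOR_BGR2HSV); x0,y0,x1,y1=box; out=[]
    wh=cv2.inRange(h,(0,0,190),(180,60,255)); br=cv2.inRange(h,(5,75,90),(18,200,230))
    M=np.zeros_like(wh); M[y0:y1,x0:x1]=(wh|br)[y0:y1,x0:x1]
    M=cv2.morphologyEx(M,cv2.MORPH_CLOSE,np.ones((3,3)))
    for c in cv2.findContours(M,0,1)[0]:
        if cv2.contourArea(c)<150: continue
        b=cv2.boxPoints(cv2.minAreaRect(c)); w=onplane('top',b,z)[:,:2]
        e=[w[1]-w[0],w[2]-w[1]]; l=[np.linalg.norm(v) for v in e]; i=int(np.argmax(l))
        mm=np.zeros_like(M); cv2.drawContours(mm,[c],-1,255,-1); s=cv2.mean(h,mm)
        out.append(dict(c=w.mean(0),long=np.arctan2(e[i][1],e[i][0])%np.pi,size=(max(l),min(l)),sat=s[1],px=b.mean(0)))
    return out
E
python3 - <<'E'
from tiles import *
for o in find(cv2.imread('pics/l1_top.png')): print(o)
car=np.load('car.npz'); print(car['c'],car['a'])
for Y in(-63,0,63):
  for X in(-40,40): print((X,Y),car['c']+car['ex']*X+car['ey']*Y)
E
```

```text
{'c': array([536.58,  37.8 ]), 'long': np.float64(1.3021340795161138), 'size': (np.float64(62.226536990263895), np.float64(45.50160804015507)), 'sat': 6.695890410958905, 'px': array([332.53, 216.88], dtype=float32)}
{'c': array([556.5 , -59.61]), 'long': np.float64(1.2205244266149675), 'size': (np.float64(62.117855488932754), np.float64(44.305600980220994)), 'sat': 106.28808864265928, 'px': array([368., 209.], dtype=float32)}
{'c': array([633.14, -48.31]), 'long': np.float64(1.882790401073767), 'size': (np.float64(62.44599815142037), np.float64(45.965863706514085)), 'sat': 7.594900849858357, 'px': array([362.65, 181.95], dtype=float32)}
[604.71 291.58] 0.043536972549569716
(-40, -63) [567.49 226.9 ]
(40, -63) [647.41 230.38]
(-40, 0) [564.74 289.84]
(40, 0) [644.67 293.32]
(-40, 63) [562.   352.78]
(40, 63) [641.93 356.26]
```

```bash
cat > pp.py <<'E'
from tiles import *
car=np.load('car.npz'); a=float(car['a'])
def well(X,Y): return car['c']+car['ex']*X+car['ey']*Y
def wrap(x): return (x+np.pi/2)%np.pi-np.pi/2
def pick(c,lng,op=56,via=True):
    yaw=wrap(lng-np.pi/2); Q=down(yaw)
    if set_gripper(op): pass
    env.reach((*c,150),Q)
    env.move_l((*c,100),rate=150)
    st=env.move_l((*c,82.5),rate=40,f_stop=8); s=env.read_state(); print('down',st,s['tool_pos'],s['force'])
    set_gripper(30); s=env.read_state(); print('grip w',s['width'])
    env.move_l((*c,122),rate=80); s=env.read_state(); print('lift w',s['width'],s['time_s'])
    return s['width']
def place(wp):
    Q=down(a+np.pi/2)
    env.move_l((*wp,122),rot=Q,rate=130); s=env.read_state(); print('carry w',s['width'])
    if s['width']<40: return False
    st=env.move_l((*wp,91),rate=50,f_stop=8); s=env.read_state(); print('place',st,s['tool_pos'],s['force'],s['width'])
    return True
def release(wp):
    set_gripper(54); env.move_l((*wp,150),rate=150)
    print('t',env.read_state()['time_s'])
E
python3 - <<'E'
from pp import *
print(env.ik((633.1,-48.3,150),down(wrap(1.883-np.pi/2))),env.ik((*well(40,0),122),down(a+np.pi/2)))
w=pick((633.1,-48.3),1.883)
if w>40:
    if place(well(40,0)):
        cv2.imwrite('pics/p1.png',viewer.camera('scene'))
        release(well(40,0))
env.reach((430,350,300),down(np.pi/2))
cv2.imwrite('pics/p1_top.png',viewer.camera('top')); cv2.imwrite('pics/p1_scene.png',viewer.camera('scene'))
crop('top',cv2.imread('pics/p1_top.png'),195,150,395,300,4,'p1c.png')
crop('top',cv2.imread('pics/p1.png'),215,200,365,310,5,'p1g.png')
E
```

```text
[-0.09  0.63  1.69 -0.    0.82 -0.41] [ 0.41  0.76  1.51 -0.    0.87 -1.2 ]
down False [633.04 -48.34  82.32] [ 0.67 -0.46 -0.04]
grip w 44.567880460570876
lift w 44.31467694275015 57.5333
carry w 44.30558576087506
place True [644.   293.04  90.22] [-1.26 -0.43  4.73] 44.42185837344663
t 61.9333
```

View pics/p1c.png

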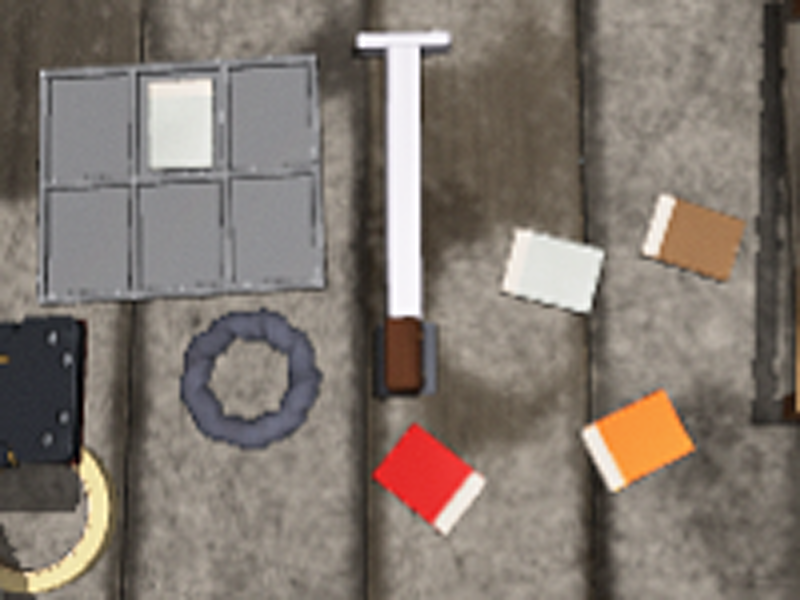

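View pics/p1g.png

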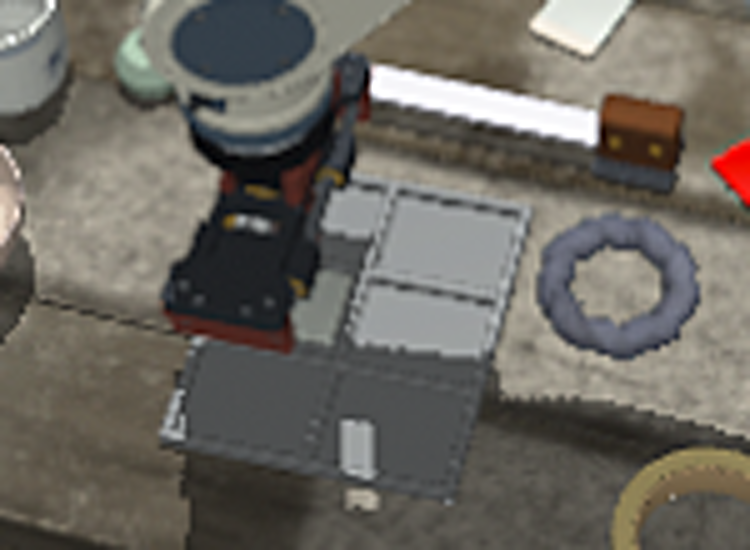

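```bash
cat > nxt.py <<'E'
import sys
from pp import *
pic,brown,X,Y,nm=sys.argv[1],int(sys.argv[2]),float(sys.argv[3]),float(sys.argv[4]),sys.argv[5]
o=[o for o in find(cv2.imread(f'pics/{pic}')) if (o['sat']>60)==bool(brown)]; print(o)
o=o[0]; assert abs(o['size'][0]-62)<3 and abs(o['size'][1]-45)<3
w=pick(o['c'],o['long'])
if w>40 and place(well(X,Y)): release(well(X,Y))
env.reach((430,350,300),down(np.pi/2))
cv2.imwrite(f'pics/{nm}_top.png',viewer.camera('top')); cv2.imwrite(f'pics/{nm}_scene.png',viewer.camera('scene'))
crop('top',cv2.imread(f'pics/{nm}_top.png'),195,150,395,300,4,f'{nm}c.png')
E
python3 nxt.py p1_top.png 1 -40 63 p2
```

```text
[{'c': array([556.92, -59.77]), 'long': np.float64(1.2204668080101801), 'size': (np.float64(62.12911238940081), np.float64(45.19987351099601)), 'sat': 106.42424242424242, 'px': array([368.05, 208.85], dtype=float32)}]
down False [556.83 -59.81  82.35] [ 0.25 -0.52  0.52]
grip w 44.58561589601362
lift w 44.40322457988153 67.0583
carry w 44.40924236662296
place True [561.43 352.41  90.19] [-0.9  -0.41  6.58] 44.53528343781153
t 71.9667
```

View pics/p2c.png

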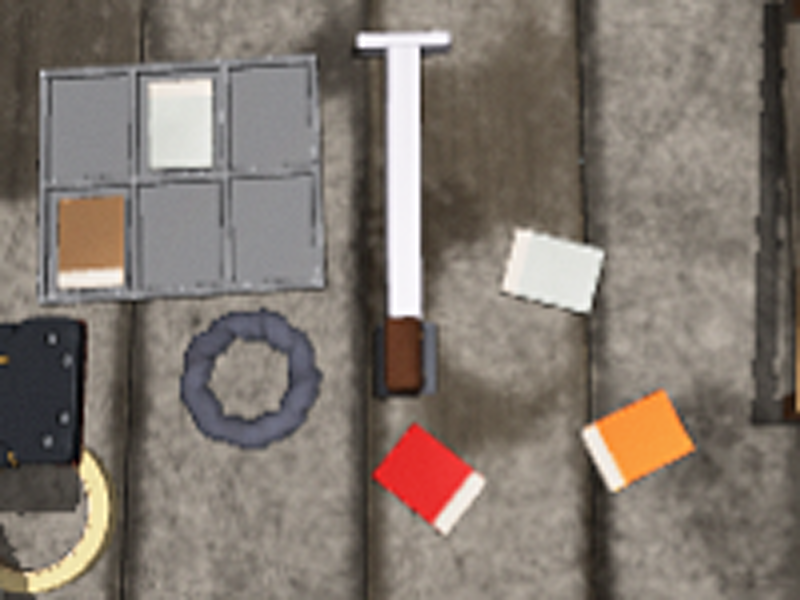

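```bash
python3 nxt.py p2_top.png 0 40 -63 p3
python3 - <<'E'
from h import *
crop('s',cv2.imread('pics/p3_scene.png'),215,200,365,310,5,'p3g.png')
E
```

```text
[{'c': array([537.7 ,  36.81]), 'long': np.float64(1.301989272972285), 'size': (np.float64(60.932301873913964), np.float64(48.20132684802181)), 'sat': 8.002739726027396, 'px': array([332.88, 216.47], dtype=float32)}]Traceback (most recent call last):
  File "nxt.py", line 5, in <module>
    o=o[0]; assert abs(o['size'][0]-62)<3 and abs(o['size'][1]-45)<3
                   ^^^^^^^^^^^^^^^^^^^^^^^^^^^^^^^^^^^^^^^^^^^^^^^^^
AssertionError
[ WARN:0@0.566] global loadsave.cpp:275 findDecoder imread_('pics/p3_scene.png'): can't open/read file: check file path/integrity
Traceback (most recent call last):
  File "h.py", line 19, in crop
    c=cv2.resize(im[y0:y1,x0:x1],None,fx=s,fy=s,interpolation=cv2.INTER_CUBIC); cv2.imwrite('pics/'+name,c)
                 ~~^^^^^^^^^^^^^
TypeError: 'NoneType' object is not subscriptable
```

```bash
sed -i 's/<3/<4/g' nxt.py; python3 nxt.py p2_top.png 0 40 -63 p3
python3 - <<'E'
from h import *
crop('s',cv2.imread('pics/p3_scene.png'),215,200,365,310,5,'p3g.png')
E
```

```text
[{'c': array([537.7 ,  36.81]), 'long': np.float64(1.301989272972285), 'size': (np.float64(60.932301873913964), np.float64(48.20132684802181)), 'sat': 8.002739726027396, 'px': array([332.88, 216.47], dtype=float32)}]
down False [537.61  36.76  82.31] [-0.02  0.1  -0.44]
grip w 44.42838501996287
lift w 44.371057495191856 76.5583
carry w 44.43475771310169
place True [646.76 230.12  90.2 ] [-1.11 -0.02  6.82] 44.25749462026204
t 80.175
```

View pics/p3c.png

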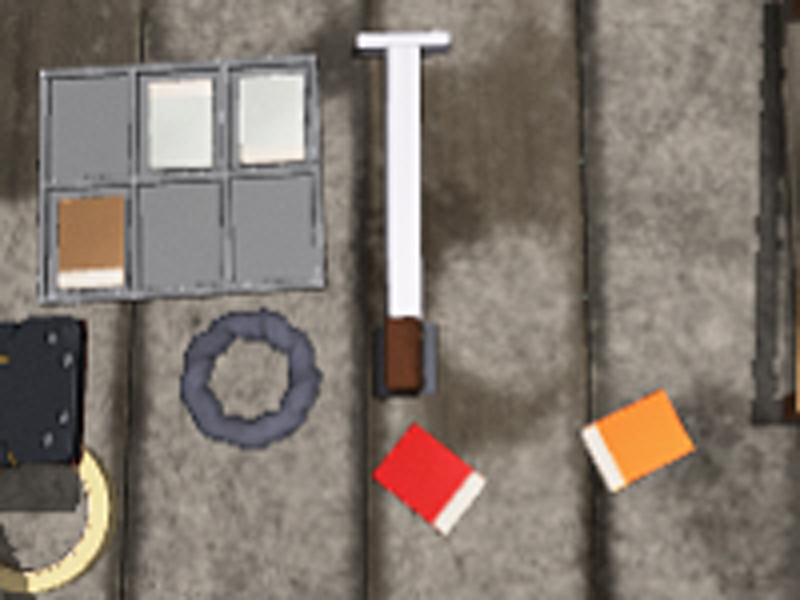

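View pics/p3g.png

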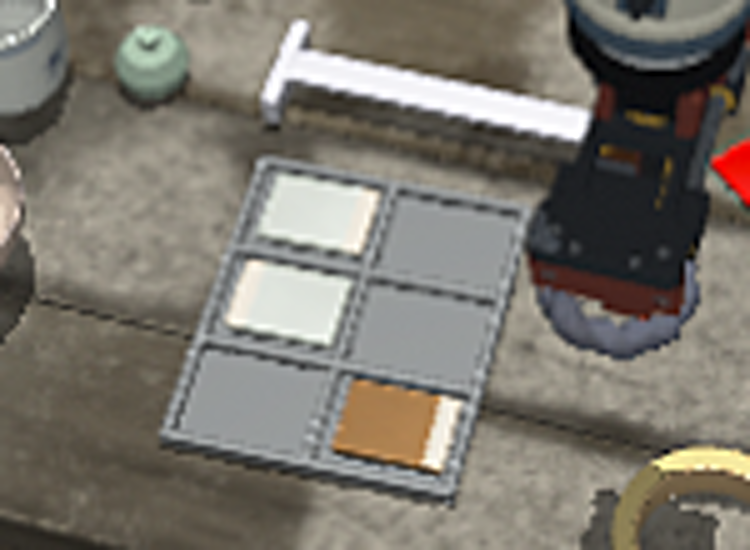

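Run:
```python
from h import *
rk=np.load('rack.npz'); c,ex=rk['c'],rk['ex']; th=float(rk['th'])
t=cv2.imread('pics/p3_top.png'); h=cv2.cvtColor(t,cv2.COLOR_BGR2HSV)
m=cv2.inRange(h,(100,90,20),(130,255,255)); n,l,s,cc=cv2.connectedComponentsWithStats(m); print('blue',[(cc[i],s[i,4]) for i in range(1,n) if s[i,4]>15])
set_gripper(50)
env.reach((475,137,180),down(np.pi/2))
env.move_l((475,137,110),rate=120)
st=env.move_l((475,137,94),rate=40,f_stop=8); print(st)
set_gripper(10); s=env.read_state(); print('w',s['width'],s['tool_pos'])
env.move_l((475,137,235),rate=110); print(env.read_state()['width'])
o=c-110*ex; print('target',o)
env.move_l((*o,235),rot=down(th+np.pi/2),rate=130)
s=env.read_state(); print('w',s['width'],s['force'],s['time_s'])
env.hold(.2)
cv2.imwrite('pics/r1_scene.png',viewer.camera('scene')); t=viewer.camera('top'); cv2.imwrite('pics/r1_top.png',t)
crop('s',cv2.imread('pics/r1_scene.png'),260,60,420,180,5,'r1s.png'); crop('s',t,370,120,480,270,4,'r1t.png')
```

```text
blue [(array([362.05, 139.54]), np.int32(85)), (array([223.58, 353.54]), np.int32(125))]
False
w 23.86367487069122 [475.06 137.03  94.13]
23.674856580909516
target [ 466.6  -184.07]
w 23.84177315491134 [-0.32  0.19 -1.91] 88.5333
```

View pics/r1s.png

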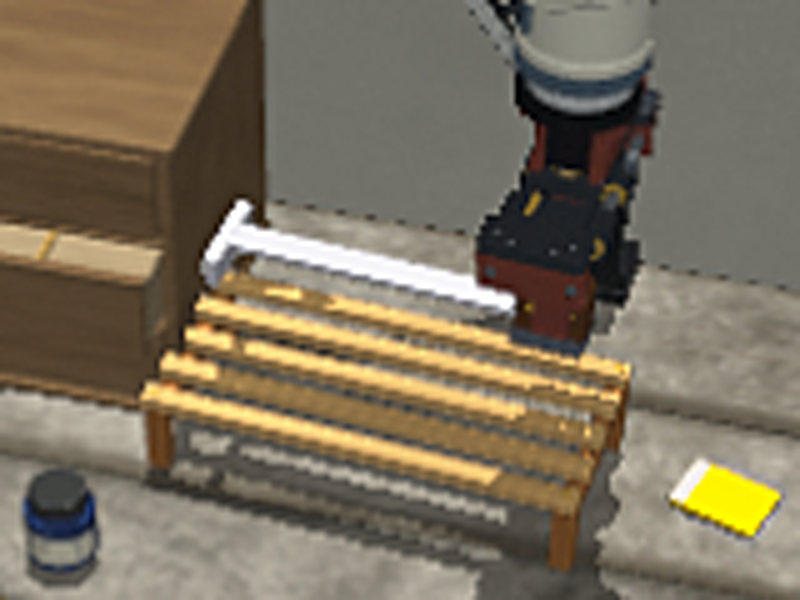

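View pics/r1t.png

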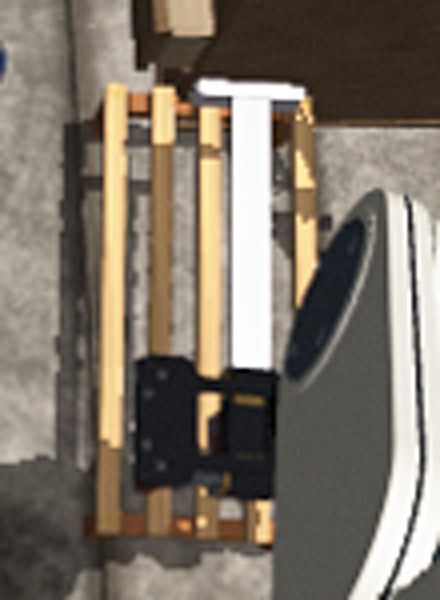

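Run:
```python
from h import *
rk=np.load('rack.npz'); c,ex=rk['c'],rk['ex']; o=c-110*ex
env.move_l((*o,172),rate=110); env.hold(.2)
st=env.move_l((*o,158),rate=25,f_stop=5); s=env.read_state(); print(st,s['tool_pos'],s['force'],s['width'])
env.hold(.2)
set_gripper(48); env.move_l((*o,260),rate=100)
env.reach((400,350,300),down(np.pi/2))
s=env.read_state(); print(s['time_s'],s['width'])
cv2.imwrite('pics/f_scene.png',viewer.camera('scene')); t=viewer.camera('top'); cv2.imwrite('pics/f_top.png',t)
crop('s',cv2.imread('pics/f_scene.png'),260,80,400,180,5,'fs.png'); crop('s',t,370,120,480,270,4,'ft.png')
```

```text
True [ 466.64 -184.06  160.86] [-0.44  0.25  3.23] 23.760064717785838
94.1 48.00567472415885
```

View pics/fs.png

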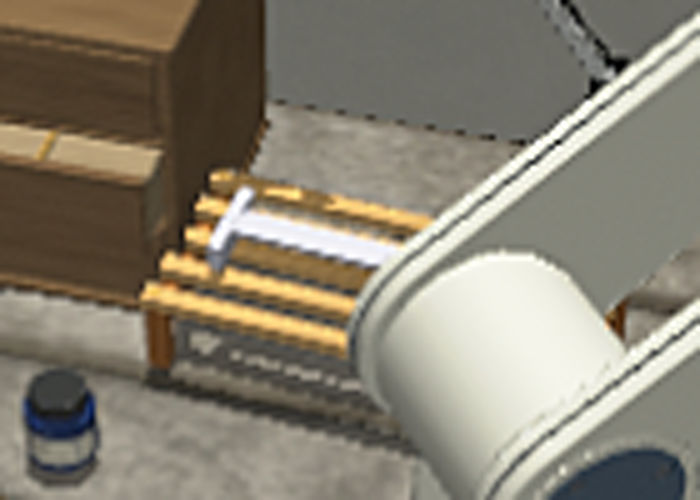

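View pics/ft.png

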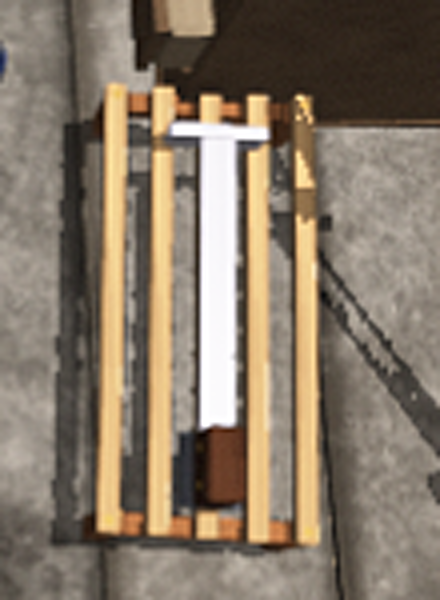

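View pics/f_top.png

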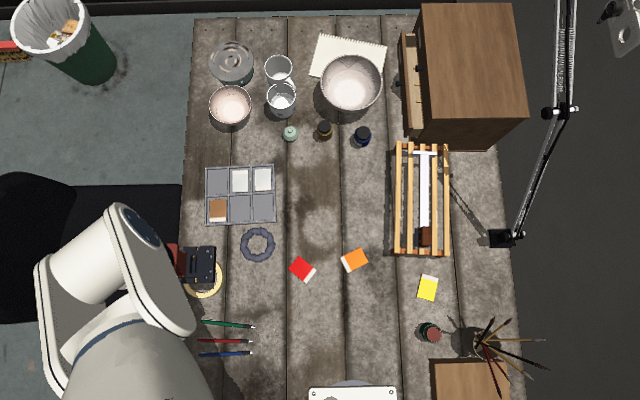

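Run:
```python
from h import *
env.move_joints([1.312,0.423,1.63,0,1.089,-0.019])
S=viewer.camera('scene'); T=viewer.camera('top'); cv2.imwrite('pics/z_scene.png',S); cv2.imwrite('pics/z_top.png',T)
rk=np.load('rack.npz'); car=np.load('car.npz'); o=rk['c']-110*rk['ex']; d=rk['ex']; nn=np.array([-d[1],d[0]])
def rw(x,y,z): return np.r_[o+d*x+nn*y,67+z]
B=((-1,-1),(1,-1),(1,1),(-1,1))
out=[]
for im,nm,(x0,y0,x1,y1) in((S,'scene',(280,95,400,185)),(S,'scene',(235,220,335,310)),(T,'top',(195,155,290,235))):
    k=6; big=cv2.resize(im[y0:y1,x0:x1],None,fx=k,fy=k,interpolation=cv2.INTER_CUBIC)
    def dr(q,col):
        uv=((proj(nm,np.array(q))-[x0,y0]+.5)*k).astype(np.int32); cv2.polylines(big,[uv],True,col,1)
    dr([rw(24*x,12*y,46) for x,y in B],(0,255,0)); dr([rw(24*x,20*y,0) for x,y in B],(255,0,255)); dr([rw(220+5*x,32*y,23) for x,y in B],(0,0,255)); dr([rw(220+5*x,32*y,0) for x,y in B],(255,0,255))
    for X,Y in((-40,63),(40,0),(40,-63)):
        c=car['c']+car['ex']*X+car['ey']*Y
        dr([np.r_[c+car['ex']*37*x+car['ey']*28.5*y,4] for x,y in B],(0,255,0))
        dr([np.r_[c+car['ex']*31*x+car['ey']*22.5*y,11] for x,y in B],(0,0,255))
    out.append(big); cv2.imwrite(f'pics/z{len(out)}.png',big)
print(env.read_state()['time_s'])
```

```text
95.65
```

View pics/z1.png

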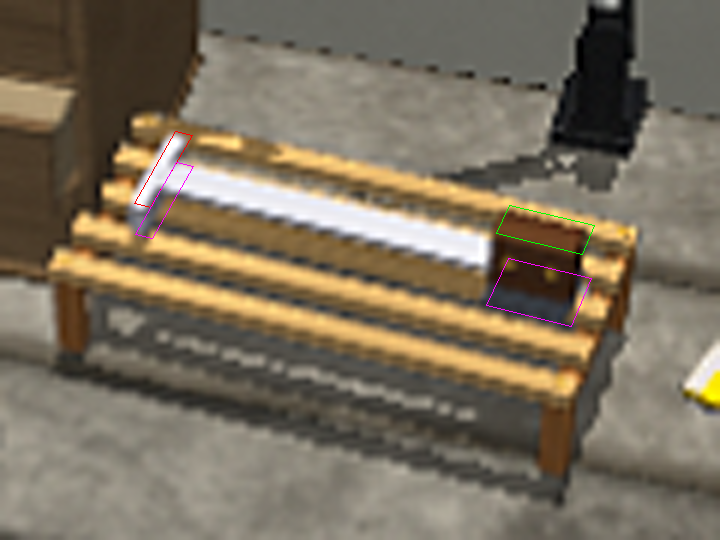

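View pics/z2.png

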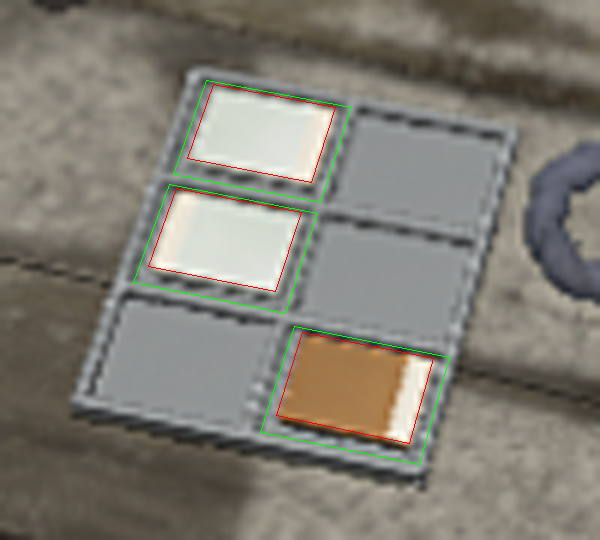

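View pics/z3.png

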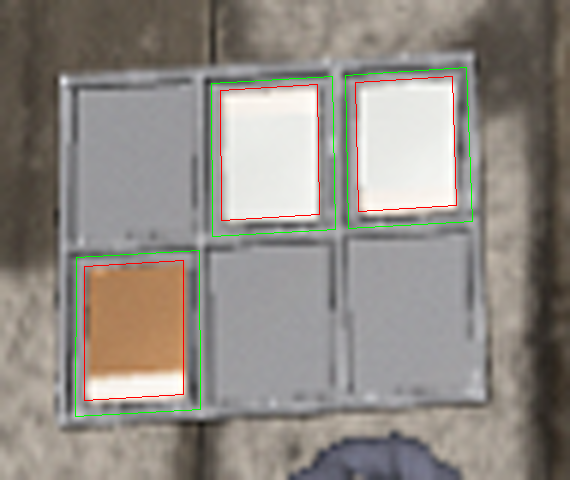

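Run:
```python
from h import *
print(env.read_state()['time_s'], workorder.sign_off())
```

```text
the job is handed in; nothing more can be done
95.65 None
```

The job is done and handed in at 95.65 s of the 210 s allowed. All three tiles that were there (two pale grey and the brown; no blue seen anywhere) lie glazed face up in separate wells.

- **Raking:** I dragged the brown tile and one grey tile out from under the rack with the rake only. The first pull left the brown tile only about 3 mm clear of the front. A second pull passed over it without moving it. On a third, the loose grey tile had been knocked about 3 cm aside, and the rake's foot apparently came down on it. A fourth pull, with the lip tilted down, brought the brown tile well clear.
- **Tiles and rake:** I laid the rake on the table while placing the tiles. The grey tile from under the rack went into well 4, the brown into well 2 and the loose grey into well 3. Then I put the rake back on the rack, lengthwise and centred, lip to the rack's -x as before.
- **Last checks:** In both camera views the tile outlines match the shape expected for lying flat on the well floors, well inside the rims. The rake sits level on the slats, with its mid-point over the rack's centre to within a few mm. Nothing is left under the rack, and the jars and dropper look where they were.
- **Check that disagreed:** one camera reading of the loose grey tile came out 48 mm wide instead of 45, so I loosened my size check from 3 to 4 mm before picking it. It gripped at 44.4 mm.

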